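# Load the paint carrier and send it to the painting station

### The job

Push the tray carrier along its rail until it clicks into the green loading station. There, lift every paint tub off its hook on the rack, and fetch the water pot, and stand each of them upright in a compartment of its own in the tray. Then push the loaded carrier on to the orange painting station, the next detent and not the blue one, and let go; keep tubs and pot upright all along and leave the pink jar and the white bowl where they are.

Things in the scene. Friction and masses are not known exactly. Their poses are not given: they have to be found in the camera images.
- carrier (a joint): position (m) of the tray carrier along its rail, growing towards the robot's left (rail +y). Click detents at 0.140 (green station), 0.260 (orange) and 0.380 (blue); end stops at 0 and 0.40. A sprung ball drops between two bumps within 8 mm of a station; passing one takes about 5 N, sliding 1.5 N.
- tray (a point): centre of the white tray's inner floor, 45 mm above the table; x across the rail away from the robot, y along its travel, z up. Tray 172 (x) x 214 (y) outside; walls and dividers, 4 thick, rise 22 above the floor; six compartments 80 x 66, centred at x = +-42, y = -70, 0, 70 mm. Red pointers at the middle of both long sides line up with the station marks.
- handle (a point): middle of the top face, 125 mm above the table, of the carrier's black upright handle post (18 x 18 in section, free from 40 mm above the table up), which stands 150 mm from the tray's centre at its -y, trailing end. Axes as the tray's.
- rail: fixed wooden rail base with two aluminium beams, 200 wide, 695 long; origin at table level on the carrier's centre line; y along the rail. Coloured marks on both edges at y = -95 (green, loading), +25 (orange, painting) and +145 mm (blue, washing).
- rack: fixed low wooden hanging rack, 350 wide, 110 high; origin at table level in the middle of the board's front face; -x points out of the face, towards the robot. Four flat steel hooks at y = -120, -40, 40, 120 mm: a shelf 16 wide, top 105.5 above the table, with an upturned lip 14 high, 4 thick at x = -15. A strip below keeps the tubs upright.
- tub_ochre: lidded red-brown paint tub (may be absent), 53 dia, 44 high to the lid's top, 150 g; origin at the centre of its underside. White block knob on the lid, 24 (x) x 18 (y) x 34 high, top at 78. A stiff steel loop at +x, 34 wide, reaches 45.5 from the axis at 36 up; its cross bar hangs behind a hook's lip: raise the tub 16 mm or more, then draw it out along the rack's -x.
- tub_yellow: lidded yellow paint tub (may be absent), 53 dia, 44 high to the lid's top, 150 g; origin at the centre of its underside. White block knob on the lid, 24 (x) x 18 (y) x 34 high, top at 78. A stiff steel loop at +x, 34 wide, reaches 45.5 from the axis at 36 up; its cross bar hangs behind a hook's lip: raise the tub 16 mm or more, then draw it out along the rack's -x.
- tub_green: lidded olive green paint tub (may be absent), 53 dia, 44 high to the lid's top, 150 g; origin at the centre of its underside. White block knob on the lid, 24 (x) x 18 (y) x 34 high, top at 78. A stiff steel loop at +x, 34 wide, reaches 45.5 from the axis at 36 up; its cross bar hangs behind a hook's lip: raise the tub 16 mm or more, then draw it out along the rack's -x.
- tub_purple: lidded purple paint tub (may be absent), 53 dia, 44 high to the lid's top, 150 g; origin at the centre of its underside. White block knob on the lid, 24 (x) x 18 (y) x 34 high, top at 78. A stiff steel loop at +x, 34 wide, reaches 45.5 from the axis at 36 up; its cross bar hangs behind a hook's lip: raise the tub 16 mm or more, then draw it out along the rack's -x.
- water_pot: glass water pot with a blue lid, 56 dia, 44 high, same knob in blue (24 x 18 x 34, top 78 above the origin), no loop, 220 g, standing on the table to the left of the rail; origin at the centre of its underside.
- paint_jar: pink lidded paint jar, 52 dia x 60 high, near the water pot; a bystander
- dish: small white ceramic bowl, 90 dia, on the robot's far right; a bystander

How it is judged (in metres and radians):
On the way, in this order (a step that is already met when the one before it is completed fails the run):
1. the carrier rests in the green loading detent (value of joint carrier between 0.135 and 0.145 m and velocity of joint carrier below 0.02 m/s), for 0.3 s.
2. every tub present and the water pot stand in the tray, the carrier still at the green station (value of joint carrier between 0.135 and 0.145 m and x of tub_ochre in the frame of tray between -0.08 and 0.08 m and y of tub_ochre in the frame of tray between -0.103 and 0.103 m and z of tub_ochre in the frame of tray between -0.005 and 0.005 m and angle between each of tub_ochre, tub_yellow, tub_green, tub_purple, water_pot's own z axis and vertical below 0.15 rad and x of tub_yellow in the frame of tray between -0.08 and 0.08 m and y of tub_yellow in the frame of tray between -0.103 and 0.103 m and z of tub_yellow in the frame of tray between -0.005 and 0.005 m and x of tub_green in the frame of tray between -0.08 and 0.08 m and y of tub_green in the frame of tray between -0.103 and 0.103 m and z of tub_green in the frame of tray between -0.005 and 0.005 m and x of tub_purple in the frame of tray between -0.08 and 0.08 m and y of tub_purple in the frame of tray between -0.103 and 0.103 m and z of tub_purple in the frame of tray between -0.005 and 0.005 m and x of water_pot in the frame of tray between -0.08 and 0.08 m and y of water_pot in the frame of tray between -0.103 and 0.103 m and z of water_pot in the frame of tray between -0.005 and 0.005 m), for 0.2 s.
At the end, for the whole second after the job is handed in: the carrier rests in the orange detent (joint 0.260 within 5 mm), and every tub present and the water pot stand upright (within 0.15 rad) on the tray's floor (within 5 mm of it), one to a compartment, at rest and released (value of joint carrier between 0.255 and 0.265 m and x of tub_ochre in the frame of tray between -0.08 and 0.08 m and y of tub_ochre in the frame of tray between -0.103 and 0.103 m and z of tub_ochre in the frame of tray between -0.005 and 0.005 m and angle between each of tub_ochre, tub_yellow, tub_green, tub_purple, water_pot's own z axis and vertical below 0.15 rad and x of tub_yellow in the frame of tray between -0.08 and 0.08 m and y of tub_yellow in the frame of tray between -0.103 and 0.103 m and z of tub_yellow in the frame of tray between -0.005 and 0.005 m and x of tub_green in the frame of tray between -0.08 and 0.08 m and y of tub_green in the frame of tray between -0.103 and 0.103 m and z of tub_green in the frame of tray between -0.005 and 0.005 m and x of tub_purple in the frame of tray between -0.08 and 0.08 m and y of tub_purple in the frame of tray between -0.103 and 0.103 m and z of tub_purple in the frame of tray between -0.005 and 0.005 m and x of water_pot in the frame of tray between -0.08 and 0.08 m and y of water_pot in the frame of tray between -0.103 and 0.103 m and z of water_pot in the frame of tray between -0.005 and 0.005 m and linear speed of each of tub_ochre, tub_yellow, tub_green, tub_purple, water_pot below 0.03 m/s and velocity of joint carrier between -0.02 and 0.02 m/s); the robot touches nothing.
It fails at once if a tub or the water pot is tipped over (more than 0.8 rad) (angle between any of tub_ochre, tub_yellow, tub_green, tub_purple, water_pot's own z axis and vertical above 0.8 rad).
It fails at once if the pink jar or the white bowl is shifted by more than 30 mm (distance of any of paint_jar, dish from where it was at the start of the episode above 0.03 m).
Of tub_ochre, tub_yellow, tub_green, tub_purple only 3 to 4 are there at a start; the rules pass over those that are not, and their reading is None.
At some moment in a run one of water_pot may be knocked a few centimetres aside while the robot is not near it.
Once in a run the grip may slacken for a moment while it holds something.
It also fails if it takes over 208 s, if anything falls off the work surface, if the arm or the gripper's body presses on something with over 40 N, if the wrist force passes 120 N, or if a joint passes its speed limit or range.

### The arm

A 6-joint arm with a two-finger parallel gripper is mounted at the origin on the work surface. World frame = base frame: x ahead of the robot, y to its left, z up, the work surface at z = 0. Lengths are in mm, angles in rad, forces in N, time in s.
With the tool pointing down it reaches from about 275 to 775 mm from the base axis. Payload 14.6 kg.
Tool frame: the origin (TCP) lies midway between the tips of the shut fingers; the grasp point (between the pads) lies 19 mm behind it (robot.grasp_offset is the distance from the TCP to the grasp point, in mm); z points along the fingers, y is the line along which they close (so a half turn about z gives the same grasp; the last joint's range is limited). The gripper opens to 85 mm and grips with 20 to 120 N. Pads are 22 mm wide; open, the fingers measure 114 mm over their backs; the gripper's body (76 mm by 85 mm) begins 54 mm behind the grasp point. The pads swing forward as they close: fully open they stand 13 mm farther back than shut.
Start: joints at [-1.417, 0.263, -0.048, 1.259, 0, 1.415], TCP at [159.549, -500.172, 231.278] pointing down, gripper open.
Joint ranges: [-2.65, 2.65], [-0.89, 1.7], [-1.18, 1.37], [-2.13, 2.11], [-1.35, 1.29], [-3.14, 3.14]. Speed limits (rad/s): [1.89, 1.89, 2.57, 2.79, 3.14, 3.14].

### API

Orientations are given as a unit quaternion [w, x, y, z].
In Python, from workcell import readout, optics, robot gives the robot as it stands.
- The arm moves only by the tool arm_command, never from a script. Its argument "plan" is a list of rows, each an object of numbers: "x", "y", "z": the shift along the tool's x, y, z each as a share of 25 mm, from -1 to 1; "ax", "ay", "az": the turn, a rotation vector about the tool's x, y, z each as a share of 0.12 rad, from -1 to 1; "fingers": the closure, from 0 (fully open) to 1 (shut). A call has 1 to 10 rows; each row shifts and turns the commanded pose from where the row before left it, along the tool's axes as they then stand; what a row does not reach is not made up. A row lasts 1/8 s, in which the tool goes at most 62.5 mm and 10.7 degrees, less where a joint would pass 70% of its speed; a pose out of reach is approached as far as the arm can. A call with a number of a shift or a turn outside -1 to 1 is refused whole. A call with a gripper value outside its range is refused whole. The fingers move at their own pace and stop on an object; "grip_force" is the grip in N (left out, the last holds). Time passes only in rows, so rows that do not move let the fingers close. It gives the time, the measured TCP pose, the force, the opening and the grip force at its end, in the units of the state.
- readout.sense(): the state, without advancing time (a new reading comes with each control period).
- optics.grab_frame(name): name is "scene" or "top" or "wrist"; returns a dict with "pixels" (480x640x3 uint8, red, green, blue), "depth" (480x640 float32, mm along the optical axis (not along the pixel's ray), 0 where there is no reading), "fx", "fy", "cx", "cy" (pixels), "position" and "rotation" of the camera in the world; the wrist camera has in their place "mount" (4x4, takes a point from camera to tool coordinates, whose origin is the TCP and whose axes are the flange's). Camera axes: x right, y down, z forward; pixel columns grow to the right and rows downward; lengths in mm; the calibration is good to about 2 mm. A picture is of the moment at which its call begins: read the wrist's pose just before it.
- robot.hand_in(): hands the job in; it is judged then, once.
The state is a dict: "t": time; "qpos": joint angles; "qvel": joint speeds; "tau": joint torques, N m; "tcp_pos": TCP position; "tool_rot": TCP orientation; "ft_force": force on the tool from outside, world axes, zero at the start; "ft_torque": the same for the moment, N m; "finger_gap": finger opening in mm; "grip_force": force on a finger pad.
Only numpy, scipy, OpenCV 4.12 (cv2) and the standard library are available. Lean on these libraries where they do the work, as an engineer would, in place of code of your own. Each camera call takes 0.05 s, during which the arm holds its last target. There are 200 camera calls.

## Working session

There is one attempt and no reset: what is moved stays moved. The work goes in short steps, Python scripts to look and compute and a tool call to move; the robot and the scene stay as the last step left them, time stands still between calls to the robot, and variables do not carry over. Pictures are saved under pics/ and viewed, at most 14 in all, crops included, and the job is handed in when it is done.

Besides the shell and the picture viewer there is one more tool, called as name(argument=value, ...), one argument or row to a line, values as JSON. arm_command: Moves the arm, as the interface text tells. Shift numbers are shares of 25 mm and turn numbers shares of 0.12 rad, none past 1 either way. Its arguments: {"type":"object","properties":{"plan":{"type":"array"},"grip_force":{"type":"number"}},"required":["plan"]}

```bash
ls; mkdir -p pics
python3 - <<'E'
from workcell import readout, optics, robot
import cv2,numpy as np
s=readout.sense()
for k,v in s.items(): print(k,np.round(v,3))
for n in("scene","top"):
    f=optics.grab_frame(n); cv2.imwrite(f"pics/{n}0.png",f["pixels"][:,:,::-1]); np.savez(f"pics/{n}0.npz",**{k:v for k,v in f.items()})
    print(n,f["fx"],f["fy"],f["cx"],f["cy"],np.round(f["position"],1),np.round(f["rotation"],3).tolist())
print(optics.grab_frame("wrist")["mount"])
E
```

```text
pics
t 0.0
qpos [-1.417  0.264 -0.049  1.259 -0.     1.416]
qvel [ 0.001  0.     0.002 -0.    -0.001 -0.003]
tau [ 5.0000e-03 -6.3763e+01  3.8456e+01  1.4000e-02  0.0000e+00 -0.0000e+00]
tcp_pos [ 159.482 -499.908  230.834]
tool_rot [-0.001  0.988  0.154  0.   ]
ft_force [-0.297  0.459 -0.296]
ft_torque [-0.056 -0.012 -0.002]
grip_force 0.0
finger_gap 85.219
scene 598.8161676514643 598.8161676514643 314.6876899337283 229.24054120906848 [1198.1  504.6 1084. ] [-0.14, 0.389, 0.854, -0.315]
top 481.9322980525533 481.9322980525533 326.9035887178614 237.66937775771012 [ 508.3  -29.7 1211.2] [0.02, -0.701, 0.713, -0.023]
[[ 1.82489745e-04 -9.55236451e-01 -2.95843353e-01  7.44150273e+01]
 [ 9.99999715e-01  3.91050946e-04 -6.45802661e-04  7.44443296e-01]
 [ 7.32584065e-04 -2.95843151e-01  9.55236250e-01 -1.43094118e+02]
 [ 0.00000000e+00  0.00000000e+00  0.00000000e+00  1.00000000e+00]]
```

View pics/top0.png

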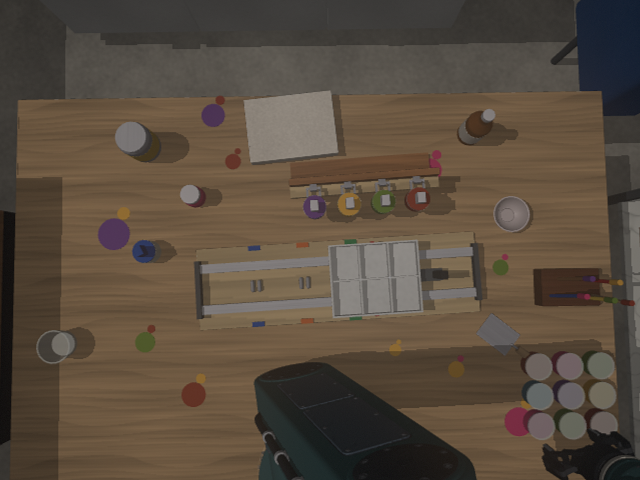

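View pics/scene0.png

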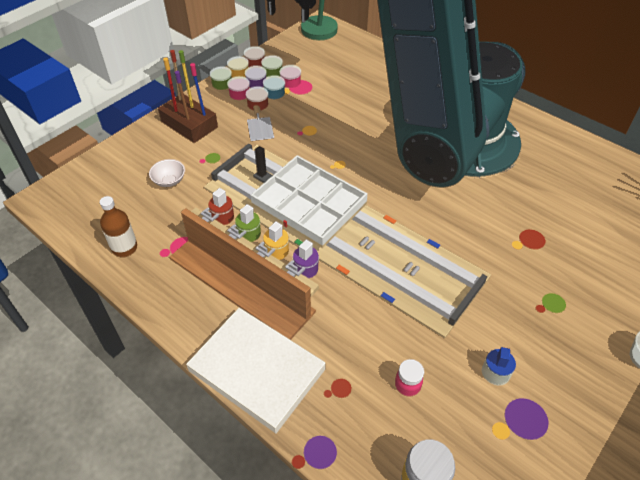

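The top view shows all four tubs on hooks: purple (315,205), yellow (349,202), green (385,200) and ochre (421,198). The pot is at (144,250), the jar at (193,195), the tray at (376,278) and the handle at (435,273). Next I'll measure these positions.

```bash
cat > h.py <<'E'
import numpy as np,cv2
from scipy.spatial.transform import Rotation as R
from workcell import readout, optics, robot
def rot(q): q=np.asarray(q); return q if q.shape==(3,3) else R.from_quat(q[[1,2,3,0]]).as_matrix()
def campose(f,s=None):
    if "mount" in f:
        T=np.eye(4);T[:3,:3]=rot(s["tool_rot"]);T[:3,3]=s["tcp_pos"];T=T@f["mount"];return T[:3,:3],T[:3,3]
    return rot(f["rotation"]),np.asarray(f["position"])
def ray(f,u,v,z,s=None):
    Rm,p=campose(f,s);d=Rm@np.array([(u-f["cx"])/f["fx"],(v-f["cy"])/f["fy"],1]);return p+d*(z-p[2])/d[2]
def cloud(f,s=None):
    Rm,p=campose(f,s);v,u=np.mgrid[:480,:640];d=f["depth"]
    P=np.stack([(u-f["cx"])/f["fx"]*d,(v-f["cy"])/f["fy"]*d,d],-1)@Rm.T+p
    P[d==0]=np.nan;return P
def load(n): 
    z=np.load(n);return {k:(z[k] if z[k].ndim else float(z[k])) for k in z.files}
E
python3 - <<'E'
from h import *
f=load("pics/top0.npz");P=cloud(f);hsv=cv2.cvtColor(f["pixels"],cv2.COLOR_RGB2HSV)
def at(n,u0,u1,v0,v1,m):
    mm=np.zeros((480,640),bool);mm[v0:v1,u0:u1]=m[v0:v1,u0:u1]
    v,u=np.nonzero(mm);q=P[mm];print(n,len(u),"px",np.round([u.mean(),v.mean()],1),"med",np.round(np.nanmedian(q,0),1),"zmin/max",np.round(np.nanpercentile(q[:,2],[5,95]),1));return u.mean(),v.mean()
white=(hsv[...,1]<60)&(hsv[...,2]>140)
for n,u,v in[("pur",315,205),("yel",350,202),("grn",386,200),("och",424,197)]:
    c=at(n,u-9,u+9,v-9,v+9,white); print(ray(f,*c,147).round(1))
blue=(hsv[...,0]>95)&(hsv[...,0]<130)&(hsv[...,1]>100)
at("pot",125,165,230,270,blue)
at("pot knob",125,165,230,270,blue&(P[...,2]>60))
for n,u,v in[("b",254,247),("b",259,324)]: at(n,u-9,u+9,v-6,v+6,blue)
og=(hsv[...,0]<15)&(hsv[...,1]>140)
for n,u,v in[("o",302,244),("o",308,321)]: at(n,u-9,u+9,v-6,v+6,og)
at("handle",415,455,262,285,P[...,2]>110)
at("bases",300,440,150,200,P[...,2]>100)
w=(P[...,2]>58)&(P[...,2]<75);w[:235]=0;w[325:]=0;w[:,:325]=0;w[:,428:]=0
c,_=cv2.findContours(w.astype(np.uint8),0,2);c=max(c,key=cv2.contourArea)
r=cv2.minAreaRect(c);b=cv2.boxPoints(r);print("tray",np.round(r[0],1));[print(ray(f,*p,67).round(1)) for p in b];print(ray(f,*r[0],67))
E
```

```text
pur 7 px [314.  208.7] med [635.9  -7.4 148.5] zmin/max [147.1 150.2]
[636.7  -7.3 147. ]
yel 0 px [nan nan] med [nan nan nan] zmin/max nan
[nan nan nan]
grn 1 px [383. 204.] med [ 644.6 -160.7  147.7] zmin/max [147.7 147.7]
[ 644.7 -160.8  147. ]
och 2 px [419.5 201. ] med [ 649.6 -241.5  150.1] zmin/max [149.5 150.8]
[ 650.  -242.2  147. ]
pot 225 px [141. 251.] med [552.1 409.7  45.8] zmin/max [40.9 80.3]
pot knob 72 px [137.5 250.4] med [554.3 409.7  78.7] zmin/max [75.1 82. ]
b 40 px [254.  247.8] med [557.4 146.1  12.9] zmin/max [ 9.2 17. ]
b 43 px [258.1 323.8] med [369.9 137.9  12.2] zmin/max [ 9.7 17.3]
o 50 px [302.1 244.3] med [564.9  26.7  13.3] zmin/max [10.5 17.3]
o 56 px [306.3 320.7] med [375.4  19.5  13.6] zmin/max [ 7.7 17.7]
handle 72 px [443.  274.5] med [ 485.7 -295.   124.1] zmin/max [117.5 127.4]
bases 2072 px [372.4 183.5] med [ 703.3 -153.4  111.1] zmin/max [105.2 146.8]
tray [374.8 278.3]
[559.3 -35.7  67. ]
[ 570.  -250.8   67. ]
[ 398.  -257.4   67. ]
[387.7 -44.1  67. ]
[ 478.37485518 -146.9445629    67.        ]<stdin>:5: RuntimeWarning: Mean of empty slice.
  ret = ret.dtype.type(ret / rcount)
  return np.nanmean(a, axis, out=out, keepdims=keepdims)
  return np.nanmean(a, axis, out=out, keepdims=keepdims)
```

arm_command(
  plan=[
    {"az": 0.72,"x": 0},
    {"az": 0.72},
    {"az": 0.72},
    {"x": 0.96,"y": -0.535},
    {"x": 0.96,"y": -0.535},
    {"x": 0.96,"y": -0.535},
    {"x": 0.96,"y": -0.535},
    {"x": 0.96,"y": -0.535},
    {"x": 0.96,"y": -0.535},
    {"x": 0.96,"y": -0.535},
  ],
)

```text
schema error: expected keys x, y, z, ax, ay, az, fingers
```

arm_command(
  plan=[
    {"x": 0.96,"y": -0.535},
    {"x": 0.96,"y": -0.535},
    {"x": 0.96,"y": -0.535},
    {"x": 0.96,"y": -0.535},
    {"x": 0.96,"y": -0.535},
    {"x": 0.96,"y": -0.535},
    {"x": 0.96,"y": -0.535},
    {},
    {},
  ],
)

```text
schema error: expected keys x, y, z, ax, ay, az, fingers
```

```bash
cat >> h.py <<'E'
def st():
    s=readout.sense();M=rot(s["tool_rot"]);print("t",round(s["t"],2),"tcp",np.round(s["tcp_pos"],1),"yaw",round(np.arctan2(M[1,0],M[0,0]),4),"tilt",np.round(M[:2,2],4),"gap",round(s["finger_gap"],1),"F",np.round(s["ft_force"],1),"g",round(s["grip_force"],1));return s
def go(s,x,y,z,yaw=None):
    M=rot(s["tool_rot"]);d=M.T@(np.array([x,y,z])-s["tcp_pos"]);print("tool mm",d.round(1),"units",(d/25).round(2))
E
python3 - <<'E'
from h import *
s=st();go(s,485.8,-296,85)
f=load("pics/top0.npz");P=cloud(f)
def rect(m,z,f=f,s=None):
    c,_=cv2.findContours(m.astype(np.uint8),0,2)
    for k in sorted(c,key=cv2.contourArea)[::-1][:5]:
        if cv2.contourArea(k)<15: continue
        r=cv2.minAreaRect(k);b=[ray(f,*p,z,s)[:2] for p in cv2.boxPoints(r)]
        e=b[1]-b[0];g=b[2]-b[1];print(np.mean(b,0).round(1),"sides",np.linalg.norm(e).round(1),np.linalg.norm(g).round(1),"ang",np.degrees(np.arctan2(e[1],e[0])).round(1))
m=(P[...,2]>133)&(P[...,2]<156);m[:190]=0;m[220:]=0;m[:,:295]=0;m[:,450:]=0
rect(m,147)
m=(P[...,2]>66)&(P[...,2]<85);m[:230]=0;m[270:]=0;m[:,165:]=0;m[:,:120]=0
rect(m,78)
print("board front",[np.nanmedian(P[184:196,u][(P[184:196,u,2]>105)][:,0]) for u in (332,365,400)])
s=st();f=optics.grab_frame("wrist");cv2.imwrite("pics/w1.png",f["pixels"][:,:,::-1])
P=cloud(f,s);rect((P[...,2]>115)&(P[...,2]<135)&(P[...,0]<530),125,f,s)
E
```

```text
t 0.15 tcp [ 159.5 -500.   231. ] yaw 0.3088 tilt [-0.0001  0.0007] gap 85.5 F [ 0.3  0.1 -0.3] g 0.0
tool mm [372.8 -95.1 146.1] units [14.91 -3.8   5.84]
[ 660.1 -244.7] sides 24.6 20.1 ang -1.6
[ 654.7 -164.4] sides 20.0 24.6 ang -91.0
[649.3 -85.3] sides 17.8 24.6 ang -91.0
[643.9  -6.3] sides 15.6 24.6 ang -91.0
[553.8 407.9] sides 19.8 25.4 ang -64.1
board front [np.float64(nan), np.float64(nan), np.float64(nan)]
t 0.15 tcp [ 159.5 -500.   231. ] yaw 0.3088 tilt [-0.0001  0.0007] gap 85.5 F [ 0.3  0.1 -0.3] g 0.0
  return np.nanmean(a, axis, out=out, keepdims=keepdims)
```

arm_command(
  plan=[
    {"x": 0,"y": 0,"z": 0,"ax": 0,"ay": 0,"az": 0.72,"fingers": 0},
    {"x": 0,"y": 0,"z": 0,"ax": 0,"ay": 0,"az": 0.72,"fingers": 0},
    {"x": 0,"y": 0,"z": 0,"ax": 0,"ay": 0,"az": 0.72,"fingers": 0},
    {"x": 0.96,"y": -0.535,"z": 0,"ax": 0,"ay": 0,"az": 0,"fingers": 0},
    {"x": 0.96,"y": -0.535,"z": 0,"ax": 0,"ay": 0,"az": 0,"fingers": 0},
    {"x": 0.96,"y": -0.535,"z": 0,"ax": 0,"ay": 0,"az": 0,"fingers": 0},
    {"x": 0.96,"y": -0.535,"z": 0,"ax": 0,"ay": 0,"az": 0,"fingers": 0},
    {"x": 0.96,"y": -0.535,"z": 0,"ax": 0,"ay": 0,"az": 0,"fingers": 0},
    {"x": 0.96,"y": -0.535,"z": 0,"ax": 0,"ay": 0,"az": 0,"fingers": 0},
    {"x": 0.96,"y": -0.535,"z": 0,"ax": 0,"ay": 0,"az": 0,"fingers": 0},
  ],
)

```text
t: 1.45
tcp_pos: [323.4, -397.7, 231.2]
tool_rot: [-0.0, 1.0, 0.025, -0.0]
ft_force: [-0.2, -0.4, -0.9]
finger_gap: 85.5
grip_force: 0.0
```

arm_command(
  plan=[
    {"x": 0.96,"y": -0.535,"z": 0,"ax": 0,"ay": 0,"az": 0,"fingers": 0},
    {"x": 0.96,"y": -0.535,"z": 0,"ax": 0,"ay": 0,"az": 0,"fingers": 0},
    {"x": 0.96,"y": -0.535,"z": 0,"ax": 0,"ay": 0,"az": 0,"fingers": 0},
    {"x": 0.96,"y": -0.535,"z": 0,"ax": 0,"ay": 0,"az": 0,"fingers": 0},
    {"x": 0.96,"y": -0.535,"z": 0,"ax": 0,"ay": 0,"az": 0,"fingers": 0},
    {"x": 0.96,"y": -0.535,"z": 0,"ax": 0,"ay": 0,"az": 0,"fingers": 0},
    {"x": 0.96,"y": -0.535,"z": 0,"ax": 0,"ay": 0,"az": 0,"fingers": 0},
    {"x": 0,"y": 0,"z": 0,"ax": 0,"ay": 0,"az": 0,"fingers": 0},
    {"x": 0,"y": 0,"z": 0,"ax": 0,"ay": 0,"az": 0,"fingers": 0},
  ],
)

```text
t: 2.58
tcp_pos: [485.5, -296.6, 231.1]
tool_rot: [-0.0, 1.0, 0.025, -0.0]
ft_force: [-0.9, 0.2, 0.3]
finger_gap: 85.4
grip_force: 0.0
```

```bash
cat >> h.py <<'E'
def rect(m,z,f,s=None,amin=15):
    c,_=cv2.findContours(m.astype(np.uint8),0,2)
    for k in sorted(c,key=cv2.contourArea)[::-1][:5]:
        if cv2.contourArea(k)<amin: continue
        r=cv2.minAreaRect(k);b=[ray(f,*p,z,s)[:2] for p in cv2.boxPoints(r)]
        e=b[1]-b[0];g=b[2]-b[1];print(np.mean(b,0).round(1),"sides",np.linalg.norm(e).round(1),np.linalg.norm(g).round(1),"ang",np.degrees(np.arctan2(e[1],e[0])).round(1))
E
python3 - <<'E'
from h import *
s=st();go(s,485.8,-296,85)
f=optics.grab_frame("wrist");cv2.imwrite("pics/w2.png",f["pixels"][:,:,::-1])
P=cloud(f,s);rect((P[...,2]>115)&(P[...,2]<135)&(P[...,0]<530)&(P[...,0]>400),125,f,s)
E
```

```text
t 2.58 tcp [ 485.5 -296.6  231.1] yaw 0.0497 tilt [-0.0004  0.0001] gap 85.4 F [-0.9  0.2  0.3] g 0.0
tool mm [  0.4  -0.6 146.1] units [ 0.02 -0.02  5.85]
[ 486.7 -299. ] sides 17.2 19.6 ang -87.1
```

arm_command(
  plan=[
    {"x": 0,"y": 0.05,"z": 1,"ax": 0,"ay": 0,"az": 0,"fingers": 0},
    {"x": 0,"y": 0,"z": 1,"ax": 0,"ay": 0,"az": 0,"fingers": 0},
    {"x": 0,"y": 0,"z": 1,"ax": 0,"ay": 0,"az": 0,"fingers": 0},
    {"x": 0,"y": 0,"z": 1,"ax": 0,"ay": 0,"az": 0,"fingers": 0},
    {"x": 0,"y": 0,"z": 1,"ax": 0,"ay": 0,"az": 0,"fingers": 0},
    {"x": 0,"y": 0,"z": 0.8,"ax": 0,"ay": 0,"az": 0,"fingers": 0},
    {"x": 0,"y": 0,"z": 0,"ax": 0,"ay": 0,"az": 0,"fingers": 0.6},
    {"x": 0,"y": 0,"z": 0,"ax": 0,"ay": 0,"az": 0,"fingers": 1},
    {"x": 0,"y": 0,"z": 0,"ax": 0,"ay": 0,"az": 0,"fingers": 1},
    {"x": 0,"y": 0,"z": 0,"ax": 0,"ay": 0,"az": 0,"fingers": 1},
  ],
  grip_force=40,
)

```text
t: 3.88
tcp_pos: [486.1, -298.0, 87.0]
tool_rot: [0.0, 1.0, 0.025, 0.0]
ft_force: [-1.3, 0.7, 5.1]
finger_gap: 17.2
grip_force: 40.2
```

Run:
```python
from h import *
s=st()
```

```text
t 3.88 tcp [ 486.1 -298.    87. ] yaw 0.0495 tilt [ 0.0008 -0.0008] gap 17.2 F [-1.3  0.7  5.1] g 40.2
```

arm_command(
  plan=[
    {"x": 0,"y": -0.34,"z": 0,"ax": 0,"ay": 0,"az": 0,"fingers": 1},
    {"x": 0,"y": -0.34,"z": 0,"ax": 0,"ay": 0,"az": 0,"fingers": 1},
    {"x": 0,"y": -0.34,"z": 0,"ax": 0,"ay": 0,"az": 0,"fingers": 1},
    {"x": 0,"y": -0.34,"z": 0,"ax": 0,"ay": 0,"az": 0,"fingers": 1},
    {"x": 0,"y": -0.34,"z": 0,"ax": 0,"ay": 0,"az": 0,"fingers": 1},
    {"x": 0,"y": -0.34,"z": 0,"ax": 0,"ay": 0,"az": 0,"fingers": 1},
    {"x": 0,"y": 0,"z": 0,"ax": 0,"ay": 0,"az": 0,"fingers": 1},
    {"x": 0,"y": 0,"z": 0,"ax": 0,"ay": 0,"az": 0,"fingers": 1},
  ],
)

```text
t: 4.88
tcp_pos: [483.6, -246.9, 87.0]
tool_rot: [0.0, 1.0, 0.025, 0.0]
ft_force: [-2.0, 0.9, 8.7]
finger_gap: 17.8
grip_force: 41.2
```

```bash
cat >> h.py <<'E'
def tray(f):
    P=cloud(f);w=((P[...,2]>58)&(P[...,2]<75)).astype(np.uint8);w[:225]=0;w[335:]=0;w[:,:200]=0;w[:,440:]=0
    w=cv2.morphologyEx(w,cv2.MORPH_OPEN,np.ones((3,3)))
    rect(w,67,f,None,2000)
def snap(n,save=None):
    f=optics.grab_frame(n)
    if save: cv2.imwrite(f"pics/{save}.png",f["pixels"][:,:,::-1])
    return f
E
python3 - <<'E'
from h import *
s=st();f=snap("top","top1");tray(load("pics/top0.npz"));tray(f)
I=cv2.resize(f["pixels"][220:345,230:470,::-1],None,fx=3.3,fy=3.3,interpolation=cv2.INTER_CUBIC);cv2.imwrite("pics/top1c.png",I)
E
```

```text
t 4.88 tcp [ 483.6 -246.9   87. ] yaw 0.0498 tilt [ 0.0008 -0.0004] gap 17.8 F [-2.   0.9  8.7] g 41.2
```

View pics/top1c.png

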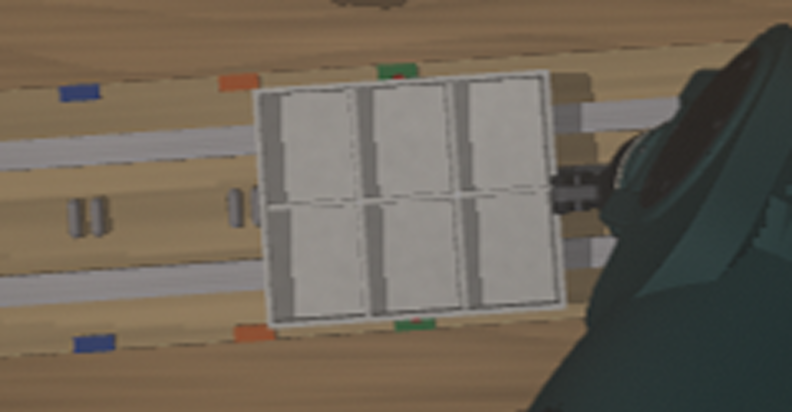

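The crop shows the red pointers, (397,77) and (415,321), aligned with the green marks. I'll release the post, lift, and head for the tubs.

arm_command(
  plan=[
    {"x": 0,"y": 0,"z": 0,"ax": 0,"ay": 0,"az": 0,"fingers": 0.6},
    {"x": 0,"y": 0,"z": 0,"ax": 0,"ay": 0,"az": 0,"fingers": 0.4},
    {"x": 0,"y": 0,"z": 0,"ax": 0,"ay": 0,"az": 0,"fingers": 0.3},
    {"x": 0,"y": 0,"z": -0.5,"ax": 0,"ay": 0,"az": 0,"fingers": 0.3},
    {"x": 0,"y": 0,"z": -1,"ax": 0,"ay": 0,"az": 0,"fingers": 0.3},
    {"x": 0,"y": 0,"z": -1,"ax": 0,"ay": 0,"az": 0,"fingers": 0.3},
    {"x": 0,"y": 0,"z": -1,"ax": 0,"ay": 0,"az": 0,"fingers": 0.3},
    {"x": 0,"y": 0,"z": -1,"ax": 0,"ay": 0,"az": 0,"fingers": 0.3},
    {"x": 0,"y": 0,"z": -1,"ax": 0,"ay": 0,"az": 0,"fingers": 0.3},
    {"x": 0,"y": 0,"z": -0.5,"ax": 0,"ay": 0,"az": 0,"fingers": 0.3},
  ],
)

```text
t: 6.18
tcp_pos: [483.7, -247.0, 238.1]
tool_rot: [0.001, 1.0, 0.025, 0.001]
ft_force: [-0.3, 0.2, 0.1]
finger_gap: 59.8
grip_force: 0.0
```

arm_command(
  plan=[
    {"x": 1,"y": 0.2,"z": 0,"ax": 0,"ay": 0,"az": 0,"fingers": 0.3},
    {"x": 1,"y": 0,"z": 0,"ax": 0,"ay": 0,"az": 0,"fingers": 0.3},
    {"x": 1,"y": 0,"z": 0,"ax": 0,"ay": 0,"az": 0,"fingers": 0.3},
    {"x": 0.5,"y": 0,"z": 0,"ax": 0,"ay": 0,"az": 0,"fingers": 0.3},
    {"x": 0,"y": 0,"z": 0,"ax": 0,"ay": 0,"az": 0,"fingers": 0.3},
  ],
)

```text
t: 6.8
tcp_pos: [571.2, -247.3, 235.9]
tool_rot: [-0.0, 1.0, 0.025, -0.0]
ft_force: [0.0, 0.8, 0.7]
finger_gap: 59.7
grip_force: 0.0
```

```bash
cat >> h.py <<'E'
def knobs(f,s,lo=138,hi=156,z=147):
    P=cloud(f,s);print("zmax",np.nanpercentile(P[(P[...,2]>lo)&(P[...,2]<hi)][:,2],[10,50,90]).round(1))
    rect((P[...,2]>lo)&(P[...,2]<hi),z,f,s,60)
E
python3 - <<'E'
from h import *
s=st();f=snap("wrist","w3");knobs(f,s)
t=snap("top","top2");tray(t);knobs(t,None)
E
```

```text
t 6.8 tcp [ 571.2 -247.3  235.9] yaw 0.0501 tilt [-0.0006  0.0003] gap 59.7 F [0.  0.8 0.7] g 0.0
zmax [145.3 148.6 149.7]
[649.6 -90.7] sides 26.9 23.8 ang -87.1
[ 654.2 -169.5] sides 21.1 24.1 ang -84.5
[ 659.2 -248.1] sides 17.9 23.3 ang -87.1
zmax [144.  148.2 151.7]
[ 654.7 -165.5] sides 17.8 24.6 ang -91.0
[ 659.2 -245.2] sides 19.5 24.3 ang -81.4
[650.4 -85.3] sides 17.8 22.4 ang -91.0
[645.   -6.4] sides 15.6 22.3 ang -91.0
```

View pics/w3.png

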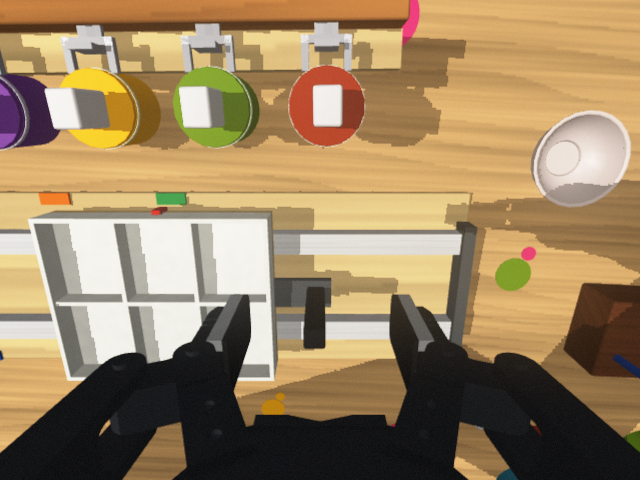

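arm_command(
  plan=[
    {"x": 0.88,"y": 0.05,"z": 0,"ax": 0,"ay": 0,"az": 0,"fingers": 0.3},
    {"x": 0.88,"y": 0.05,"z": 0,"ax": 0,"ay": 0,"az": 0,"fingers": 0.3},
    {"x": 0.88,"y": 0.05,"z": 0.2,"ax": 0,"ay": 0,"az": 0,"fingers": 0.3},
    {"x": 0.88,"y": 0.04,"z": 0.5,"ax": 0,"ay": 0,"az": 0,"fingers": 0.3},
    {"x": 0,"y": 0,"z": 0,"ax": 0,"ay": 0,"az": 0,"fingers": 0.3},
  ],
)

```text
t: 7.52
tcp_pos: [659.0, -247.8, 217.6]
tool_rot: [-0.0, 1.0, 0.025, -0.001]
ft_force: [0.4, -1.3, -0.2]
finger_gap: 59.7
grip_force: 0.0
```

Run:
```python
from h import *
s=st();f=snap("wrist","w4");knobs(f,s);go(s,659.2,-247.5,119)
```

```text
t 7.53 tcp [ 659.  -247.8  217.6] yaw 0.0498 tilt [-0.0017  0.0008] gap 59.7 F [ 0.4 -1.3 -0.2] g 0.0
zmax [142.2 148.6 149.7]
[650.9 -91.2] sides 25.6 27.7 ang -75.0
[ 655.9 -169.6] sides 21.1 27.6 ang -81.3
[ 660.6 -248. ] sides 17.3 26.6 ang -87.1
tool mm [ 0.4 -0.2 98.6] units [ 0.01 -0.01  3.94]
```

arm_command(
  plan=[
    {"x": 0.02,"y": 0,"z": 1,"ax": 0,"ay": 0,"az": 0,"fingers": 0.3},
    {"x": 0,"y": 0,"z": 1,"ax": 0,"ay": 0,"az": 0,"fingers": 0.3},
    {"x": 0,"y": 0,"z": 1,"ax": 0,"ay": 0,"az": 0,"fingers": 0.3},
    {"x": 0,"y": 0,"z": 0.92,"ax": 0,"ay": 0,"az": 0,"fingers": 0.3},
    {"x": 0,"y": 0,"z": 0,"ax": 0,"ay": 0,"az": 0,"fingers": 0.5},
    {"x": 0,"y": 0,"z": 0,"ax": 0,"ay": 0,"az": 0,"fingers": 1},
    {"x": 0,"y": 0,"z": 0,"ax": 0,"ay": 0,"az": 0,"fingers": 1},
    {"x": 0,"y": 0,"z": 0,"ax": 0,"ay": 0,"az": 0,"fingers": 1},
  ],
  grip_force=50,
)

```text
t: 8.57
tcp_pos: [659.8, -248.1, 122.5]
tool_rot: [0.0, 1.0, 0.025, 0.001]
ft_force: [-3.6, 1.2, 6.4]
finger_gap: 17.3
grip_force: 49.1
```

Run:
```python
from h import *
s=st()
```

```text
t 8.57 tcp [ 659.8 -248.1  122.5] yaw 0.0496 tilt [ 0.0015 -0.0009] gap 17.3 F [-3.6  1.2  6.4] g 49.1
```

arm_command(
  plan=[
    {"x": 0,"y": 0,"z": -0.4,"ax": 0,"ay": 0,"az": 0,"fingers": 1},
    {"x": 0,"y": 0,"z": -0.6,"ax": 0,"ay": 0,"az": 0,"fingers": 1},
    {"x": 0,"y": 0,"z": -0.5,"ax": 0,"ay": 0,"az": 0,"fingers": 1},
    {"x": -0.5,"y": 0,"z": 0,"ax": 0,"ay": 0,"az": 0,"fingers": 1},
    {"x": -0.8,"y": 0,"z": 0,"ax": 0,"ay": 0,"az": 0,"fingers": 1},
    {"x": -0.8,"y": 0,"z": 0,"ax": 0,"ay": 0,"az": 0,"fingers": 1},
    {"x": 0,"y": 0,"z": 0,"ax": 0,"ay": 0,"az": 0,"fingers": 1},
  ],
)

```text
t: 9.45
tcp_pos: [606.5, -250.7, 159.6]
tool_rot: [0.0, 1.0, 0.024, 0.0]
ft_force: [0.9, -0.0, -0.6]
finger_gap: 17.1
grip_force: 55.1
```

```bash
cat >> h.py <<'E'
def tray(f):
    P=cloud(f);w=((P[...,2]>58)&(P[...,2]<75)).astype(np.uint8);w[:235]=0;w[330:]=0;w[:,:250]=0;w[:,440:]=0
    rect(w,67,f,None,100)
E
python3 - <<'E'
from h import *
s=st();f=snap("top","top3");tray(f);knobs(f,None);f=snap("wrist","w5")
E
```

```text
t 9.45 tcp [ 606.5 -250.7  159.6] yaw 0.0489 tilt [ 0.0005 -0.0005] gap 17.1 F [ 0.9 -0.  -0.6] g 55.1
[476.2 -95.3] sides 214.5 172.1 ang -87.2
zmax [144.2 148.1 152. ]
[ 654.7 -165.5] sides 17.8 24.6 ang -91.0
[650.4 -85.3] sides 17.8 22.4 ang -91.0
[645.   -6.4] sides 15.6 22.3 ang -91.0
```

View pics/w5.png

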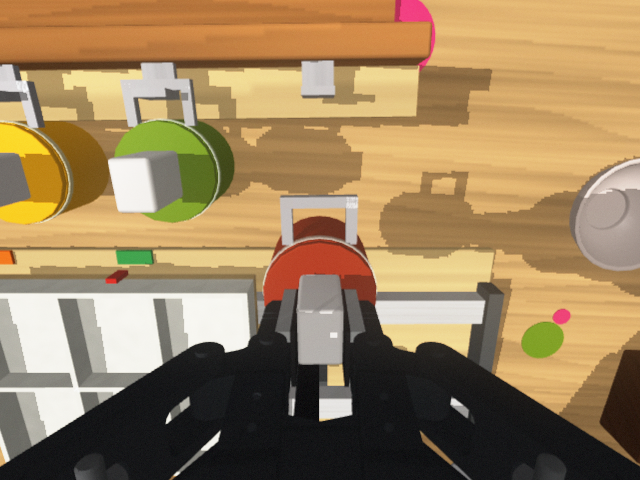

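arm_command(
  plan=[
    {"x": -0.8,"y": -0.6,"z": 0,"ax": 0,"ay": 0,"az": 0,"fingers": 1},
    {"x": -0.96,"y": -0.6,"z": 0,"ax": 0,"ay": 0,"az": 0,"fingers": 1},
    {"x": -0.96,"y": -0.6,"z": 0,"ax": 0,"ay": 0,"az": 0,"fingers": 1},
    {"x": -0.96,"y": -0.6,"z": 0,"ax": 0,"ay": 0,"az": 0,"fingers": 1},
    {"x": -0.96,"y": -0.5,"z": 0,"ax": 0,"ay": 0,"az": 0,"fingers": 1},
    {"x": -0.96,"y": -0.4,"z": 0,"ax": 0,"ay": 0,"az": 0,"fingers": 1},
    {"x": -0.98,"y": -0.3,"z": 0,"ax": 0,"ay": 0,"az": 0,"fingers": 1},
    {"x": 0,"y": 0,"z": 0.6,"ax": 0,"ay": 0,"az": 0,"fingers": 1},
    {"x": 0,"y": 0,"z": 0.4,"ax": 0,"ay": 0,"az": 0,"fingers": 1},
    {"x": 0,"y": 0,"z": 0,"ax": 0,"ay": 0,"az": 0,"fingers": 1},
  ],
)

```text
t: 10.8
tcp_pos: [438.7, -168.6, 132.8]
tool_rot: [-0.0, 1.0, 0.025, -0.0]
ft_force: [-0.0, 0.2, -1.6]
finger_gap: 16.8
grip_force: 55.1
```

Run:
```python
from h import *
s=st();f=snap("wrist","w6");go(s,437.7,-169,98)
```

```text
t 10.8 tcp [ 438.7 -168.6  132.8] yaw 0.0498 tilt [-0.0009  0.0006] gap 16.8 F [-0.   0.2 -1.6] g 55.1
tool mm [-1.   0.3 34.8] units [-0.04  0.01  1.39]
```

View pics/w6.png

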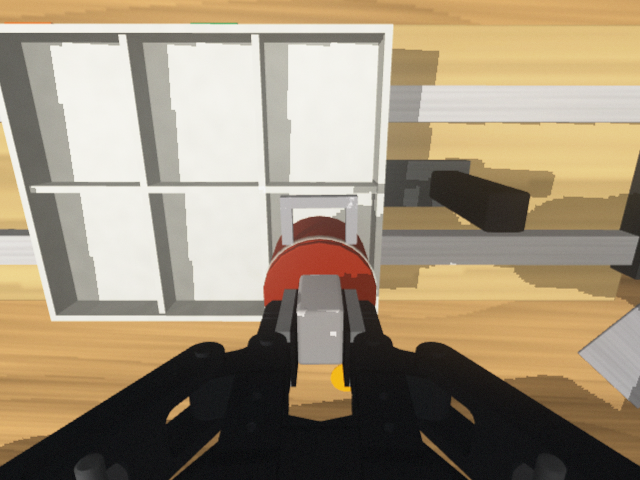

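arm_command(
  plan=[
    {"x": -0.04,"y": 0,"z": 0.5,"ax": 0,"ay": 0,"az": 0,"fingers": 1},
    {"x": 0,"y": 0,"z": 0.5,"ax": 0,"ay": 0,"az": 0,"fingers": 1},
    {"x": 0,"y": 0,"z": 0.24,"ax": 0,"ay": 0,"az": 0,"fingers": 1},
    {"x": 0,"y": 0,"z": 0.12,"ax": 0,"ay": 0,"az": 0,"fingers": 1},
    {"x": 0,"y": 0,"z": 0,"ax": 0,"ay": 0,"az": 0,"fingers": 1},
    {"x": 0,"y": 0,"z": 0,"ax": 0,"ay": 0,"az": 0,"fingers": 1},
  ],
)

```text
t: 11.6
tcp_pos: [437.6, -168.8, 99.5]
tool_rot: [0.0, 1.0, 0.025, 0.0]
ft_force: [0.3, 0.4, -2.0]
finger_gap: 17.2
grip_force: 55.2
```

arm_command(
  plan=[
    {"x": 0,"y": 0,"z": 0.08,"ax": 0,"ay": 0,"az": 0,"fingers": 1},
    {"x": 0,"y": 0,"z": 0.02,"ax": 0,"ay": 0,"az": 0,"fingers": 0.8},
    {"x": 0,"y": 0,"z": 0,"ax": 0,"ay": 0,"az": 0,"fingers": 0.6},
    {"x": 0,"y": 0,"z": 0,"ax": 0,"ay": 0,"az": 0,"fingers": 0.4},
    {"x": 0,"y": 0,"z": 0,"ax": 0,"ay": 0,"az": 0,"fingers": 0.4},
    {"x": 0,"y": 0,"z": -0.6,"ax": 0,"ay": 0,"az": 0,"fingers": 0.4},
    {"x": 0,"y": 0,"z": -1,"ax": 0,"ay": 0,"az": 0,"fingers": 0.4},
    {"x": 0,"y": 0,"z": -1,"ax": 0,"ay": 0,"az": 0,"fingers": 0.4},
    {"x": 0.5,"y": 0.03,"z": -1,"ax": 0,"ay": 0,"az": 0,"fingers": 0.4},
    {"x": 1,"y": 0.05,"z": -1,"ax": 0,"ay": 0,"az": 0,"fingers": 0.4},
  ],
)

```text
t: 12.85
tcp_pos: [475.0, -168.9, 212.9]
tool_rot: [0.0, 1.0, 0.025, 0.0]
ft_force: [0.1, -0.2, 0.0]
finger_gap: 51.0
grip_force: 0.0
```

arm_command(
  plan=[
    {"x": 1,"y": 0.05,"z": 0,"ax": 0,"ay": 0,"az": 0,"fingers": 0.4},
    {"x": 1,"y": 0.05,"z": 0,"ax": 0,"ay": 0,"az": 0,"fingers": 0.4},
    {"x": 1,"y": 0.05,"z": 0,"ax": 0,"ay": 0,"az": 0,"fingers": 0.4},
    {"x": 1,"y": 0.05,"z": 0,"ax": 0,"ay": 0,"az": 0,"fingers": 0.4},
    {"x": 1,"y": 0.05,"z": 0,"ax": 0,"ay": 0,"az": 0,"fingers": 0.4},
    {"x": 1,"y": 0.05,"z": 0,"ax": 0,"ay": 0,"az": 0,"fingers": 0.4},
    {"x": 0.6,"y": 0.05,"z": 0,"ax": 0,"ay": 0,"az": 0,"fingers": 0.4},
    {"x": 0.3,"y": 0,"z": 0,"ax": 0,"ay": 0,"az": 0,"fingers": 0.4},
    {"x": 0,"y": 0,"z": 0,"ax": 0,"ay": 0,"az": 0,"fingers": 0.4},
  ],
)

```text
t: 13.98
tcp_pos: [647.7, -169.0, 211.5]
tool_rot: [-0.0, 1.0, 0.025, -0.0]
ft_force: [0.0, -0.5, 0.2]
finger_gap: 50.8
grip_force: 0.0
```

Run:
```python
from h import *
s=st();f=snap("wrist","w7");knobs(f,s);go(s,654.9,-168.1,120)
f=snap("top","top4");tray(f);knobs(f,None,110,130,123)
```

```text
t 13.97 tcp [ 647.7 -169.   211.5] yaw 0.0498 tilt [-0.0004  0.0002] gap 50.8 F [ 0.  -0.5  0.2] g 0.0
zmax [142.4 148.6 149.6]
[646.1 -11.2] sides 26.1 27.5 ang -76.9
[650.9 -89.8] sides 21.3 27.1 ang -81.8
[ 655.6 -168.1] sides 17.3 26.1 ang -87.1
tool mm [ 7.2 -0.5 91.5] units [ 0.29 -0.02  3.66]
[489.9   0.9] sides 193.5 80.6 ang -24.9
zmax [110.5 113.4 117.5]
[651.5 -86. ] sides 53.3 50.8 ang -15.0
[646.3  -6.8] sides 55.6 51.0 ang -5.6
[708.1 -41.2] sides 48.7 15.1 ang -86.1
```

arm_command(
  plan=[
    {"x": 0.29,"y": -0.02,"z": 0.7,"ax": 0,"ay": 0,"az": 0,"fingers": 0.4},
    {"x": 0,"y": 0,"z": 1,"ax": 0,"ay": 0,"az": 0,"fingers": 0.4},
    {"x": 0,"y": 0,"z": 1,"ax": 0,"ay": 0,"az": 0,"fingers": 0.4},
    {"x": 0,"y": 0,"z": 0.96,"ax": 0,"ay": 0,"az": 0,"fingers": 0.4},
    {"x": 0,"y": 0,"z": 0,"ax": 0,"ay": 0,"az": 0,"fingers": 0.6},
    {"x": 0,"y": 0,"z": 0,"ax": 0,"ay": 0,"az": 0,"fingers": 1},
    {"x": 0,"y": 0,"z": 0,"ax": 0,"ay": 0,"az": 0,"fingers": 1},
    {"x": 0,"y": 0,"z": 0,"ax": 0,"ay": 0,"az": 0,"fingers": 1},
  ],
)

```text
t: 15.08
tcp_pos: [655.1, -168.2, 120.9]
tool_rot: [0.0, 1.0, 0.025, 0.0]
ft_force: [-1.5, 1.4, 2.3]
finger_gap: 17.2
grip_force: 51.3
```

arm_command(
  plan=[
    {"x": 0,"y": 0,"z": -0.4,"ax": 0,"ay": 0,"az": 0,"fingers": 1},
    {"x": 0,"y": 0,"z": -0.6,"ax": 0,"ay": 0,"az": 0,"fingers": 1},
    {"x": 0,"y": 0,"z": -0.5,"ax": 0,"ay": 0,"az": 0,"fingers": 1},
    {"x": -0.5,"y": 0,"z": 0,"ax": 0,"ay": 0,"az": 0,"fingers": 1},
    {"x": -0.8,"y": 0,"z": 0,"ax": 0,"ay": 0,"az": 0,"fingers": 1},
    {"x": -0.8,"y": 0,"z": 0,"ax": 0,"ay": 0,"az": 0,"fingers": 1},
    {"x": 0,"y": 0,"z": 0,"ax": 0,"ay": 0,"az": 0,"fingers": 1},
  ],
)

```text
t: 15.95
tcp_pos: [601.8, -171.0, 159.0]
tool_rot: [0.0, 1.0, 0.024, 0.0]
ft_force: [0.6, -0.7, -1.4]
finger_gap: 16.9
grip_force: 50.8
```

Run:
```python
from h import *
s=st();go(s,434.2,-99.1,98)
```

```text
t 15.95 tcp [ 601.8 -171.   159. ] yaw 0.049 tilt [ 0.0007 -0.0004] gap 16.9 F [ 0.6 -0.7 -1.4] g 50.8
tool mm [-164.   -80.    60.9] units [-6.56 -3.2   2.44]
```

arm_command(
  plan=[
    {"x": -0.6,"y": -0.8,"z": 0,"ax": 0,"ay": 0,"az": 0,"fingers": 1},
    {"x": -0.96,"y": -0.8,"z": 0,"ax": 0,"ay": 0,"az": 0,"fingers": 1},
    {"x": -1,"y": -0.8,"z": 0,"ax": 0,"ay": 0,"az": 0,"fingers": 1},
    {"x": -1,"y": -0.8,"z": 0,"ax": 0,"ay": 0,"az": 0,"fingers": 1},
    {"x": -1,"y": 0,"z": 0,"ax": 0,"ay": 0,"az": 0,"fingers": 1},
    {"x": -1,"y": 0,"z": 0,"ax": 0,"ay": 0,"az": 0,"fingers": 1},
    {"x": -1,"y": 0,"z": 0,"ax": 0,"ay": 0,"az": 0,"fingers": 1},
    {"x": 0,"y": 0,"z": 0.6,"ax": 0,"ay": 0,"az": 0,"fingers": 1},
    {"x": 0,"y": 0,"z": 0.4,"ax": 0,"ay": 0,"az": 0,"fingers": 1},
    {"x": 0,"y": 0,"z": 0,"ax": 0,"ay": 0,"az": 0,"fingers": 1},
  ],
)

```text
t: 17.2
tcp_pos: [435.0, -99.0, 132.5]
tool_rot: [-0.0, 1.0, 0.025, -0.0]
ft_force: [-0.2, 1.0, -2.4]
finger_gap: 17.2
grip_force: 50.8
```

arm_command(
  plan=[
    {"x": 0,"y": 0,"z": 0.5,"ax": 0,"ay": 0,"az": 0,"fingers": 1},
    {"x": 0,"y": 0,"z": 0.5,"ax": 0,"ay": 0,"az": 0,"fingers": 1},
    {"x": 0,"y": 0,"z": 0.24,"ax": 0,"ay": 0,"az": 0,"fingers": 1},
    {"x": 0,"y": 0,"z": 0.16,"ax": 0,"ay": 0,"az": 0,"fingers": 1},
    {"x": 0,"y": 0,"z": 0,"ax": 0,"ay": 0,"az": 0,"fingers": 1},
    {"x": 0,"y": 0,"z": 0,"ax": 0,"ay": 0,"az": 0,"fingers": 1},
  ],
)

```text
t: 17.95
tcp_pos: [434.9, -99.1, 98.0]
tool_rot: [0.0, 1.0, 0.025, 0.0]
ft_force: [0.3, -0.3, -1.4]
finger_gap: 17.2
grip_force: 50.9
```

Run:
```python
from h import *
s=st();snap("wrist","w8");go(s,434.2,-99.1,97)
```

```text
t 17.95 tcp [434.9 -99.1  98. ] yaw 0.0496 tilt [ 0.0004 -0.0001] gap 17.2 F [ 0.3 -0.3 -1.4] g 50.9
tool mm [-0.7 -0.   1. ] units [-0.03 -0.    0.04]
```

View pics/w8.png

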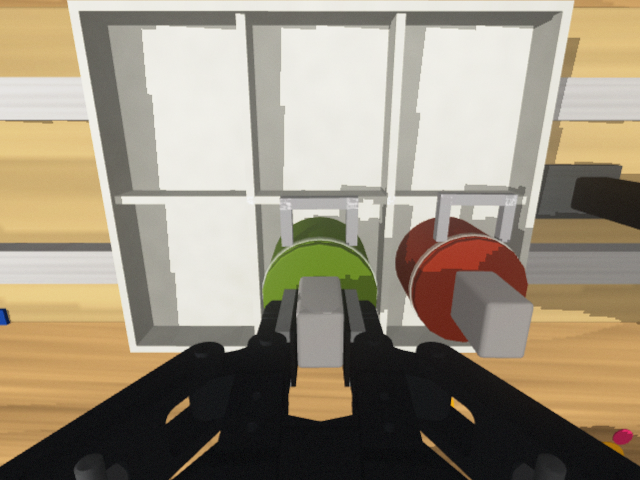

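Green is hanging well centred in its compartment, with ochre standing upright beside it. I'll release green and go to yellow.

arm_command(
  plan=[
    {"x": 0,"y": 0,"z": 0.08,"ax": 0,"ay": 0,"az": 0,"fingers": 1},
    {"x": 0,"y": 0,"z": 0.02,"ax": 0,"ay": 0,"az": 0,"fingers": 0.8},
    {"x": 0,"y": 0,"z": 0,"ax": 0,"ay": 0,"az": 0,"fingers": 0.6},
    {"x": 0,"y": 0,"z": 0,"ax": 0,"ay": 0,"az": 0,"fingers": 0.4},
    {"x": 0,"y": 0,"z": 0,"ax": 0,"ay": 0,"az": 0,"fingers": 0.4},
    {"x": 0,"y": 0,"z": -0.6,"ax": 0,"ay": 0,"az": 0,"fingers": 0.4},
    {"x": 0,"y": 0,"z": -1,"ax": 0,"ay": 0,"az": 0,"fingers": 0.4},
    {"x": 0,"y": 0,"z": -1,"ax": 0,"ay": 0,"az": 0,"fingers": 0.4},
    {"x": 0.5,"y": 0,"z": -1,"ax": 0,"ay": 0,"az": 0,"fingers": 0.4},
    {"x": 1,"y": 0,"z": -1,"ax": 0,"ay": 0,"az": 0,"fingers": 0.4},
  ],
)

```text
t: 19.25
tcp_pos: [472.2, -97.1, 211.4]
tool_rot: [0.0, 1.0, 0.025, 0.0]
ft_force: [0.5, -1.0, -0.8]
finger_gap: 51.1
grip_force: 0.0
```

arm_command(
  plan=[
    {"x": 1,"y": 0,"z": 0,"ax": 0,"ay": 0,"az": 0,"fingers": 0.4},
    {"x": 1,"y": 0,"z": 0,"ax": 0,"ay": 0,"az": 0,"fingers": 0.4},
    {"x": 1,"y": 0,"z": 0,"ax": 0,"ay": 0,"az": 0,"fingers": 0.4},
    {"x": 1,"y": 0,"z": 0,"ax": 0,"ay": 0,"az": 0,"fingers": 0.4},
    {"x": 1,"y": 0,"z": 0,"ax": 0,"ay": 0,"az": 0,"fingers": 0.4},
    {"x": 1,"y": 0,"z": 0,"ax": 0,"ay": 0,"az": 0,"fingers": 0.4},
    {"x": 0.8,"y": 0,"z": 0,"ax": 0,"ay": 0,"az": 0,"fingers": 0.4},
    {"x": 0.3,"y": 0,"z": 0,"ax": 0,"ay": 0,"az": 0,"fingers": 0.4},
    {"x": 0,"y": 0,"z": 0,"ax": 0,"ay": 0,"az": 0,"fingers": 0.4},
  ],
)

```text
t: 20.38
tcp_pos: [649.4, -88.4, 210.0]
tool_rot: [-0.0, 1.0, 0.025, -0.0]
ft_force: [-0.2, 0.7, -0.6]
finger_gap: 51.3
grip_force: 0.0
```

Run:
```python
from h import *
s=st();f=snap("wrist","w9");knobs(f,s);go(s,650.3,-88.2,120)
```

```text
t 20.38 tcp [649.4 -88.4 210. ] yaw 0.0497 tilt [-0.0005  0.0001] gap 51.3 F [-0.2  0.7 -0.6] g 0.0
zmax [143.5 148.6 149.7]
[646.1 -10. ] sides 21.3 27.5 ang -81.0
[651.4 -88.4] sides 17.3 26.4 ang -87.1
tool mm [ 1.  -0.1 90. ] units [ 0.04 -0.01  3.6 ]
```

arm_command(
  plan=[
    {"x": 0.05,"y": 0,"z": 0.7,"ax": 0,"ay": 0,"az": 0,"fingers": 0.4},
    {"x": 0,"y": 0,"z": 1,"ax": 0,"ay": 0,"az": 0,"fingers": 0.4},
    {"x": 0,"y": 0,"z": 1,"ax": 0,"ay": 0,"az": 0,"fingers": 0.4},
    {"x": 0,"y": 0,"z": 0.9,"ax": 0,"ay": 0,"az": 0,"fingers": 0.4},
    {"x": 0,"y": 0,"z": 0,"ax": 0,"ay": 0,"az": 0,"fingers": 0.6},
    {"x": 0,"y": 0,"z": 0,"ax": 0,"ay": 0,"az": 0,"fingers": 1},
    {"x": 0,"y": 0,"z": 0,"ax": 0,"ay": 0,"az": 0,"fingers": 1},
    {"x": 0,"y": 0,"z": 0,"ax": 0,"ay": 0,"az": 0,"fingers": 1},
  ],
)

```text
t: 21.42
tcp_pos: [650.8, -88.4, 121.5]
tool_rot: [0.0, 1.0, 0.025, 0.0]
ft_force: [-6.1, 1.0, 7.9]
finger_gap: 16.8
grip_force: 51.2
```

arm_command(
  plan=[
    {"x": 0,"y": 0,"z": -0.4,"ax": 0,"ay": 0,"az": 0,"fingers": 1},
    {"x": 0,"y": 0,"z": -0.6,"ax": 0,"ay": 0,"az": 0,"fingers": 1},
    {"x": 0,"y": 0,"z": -0.5,"ax": 0,"ay": 0,"az": 0,"fingers": 1},
    {"x": -0.5,"y": 0,"z": 0,"ax": 0,"ay": 0,"az": 0,"fingers": 1},
    {"x": -0.8,"y": 0,"z": 0,"ax": 0,"ay": 0,"az": 0,"fingers": 1},
    {"x": -0.8,"y": 0,"z": 0,"ax": 0,"ay": 0,"az": 0,"fingers": 1},
    {"x": 0,"y": 0,"z": 0,"ax": 0,"ay": 0,"az": 0,"fingers": 1},
  ],
)

```text
t: 22.3
tcp_pos: [597.8, -91.0, 159.0]
tool_rot: [0.0, 1.0, 0.025, 0.0]
ft_force: [0.4, -0.5, -1.4]
finger_gap: 17.2
grip_force: 50.1
```

Run:
```python
from h import *
s=st();go(s,430.7,-29.2,98)
```

```text
t 22.3 tcp [597.8 -91.  159. ] yaw 0.0492 tilt [ 0.0007 -0.0003] gap 17.2 F [ 0.4 -0.5 -1.4] g 50.1
tool mm [-163.9  -70.    60.8] units [-6.55 -2.8   2.43]
```

arm_command(
  plan=[
    {"x": -0.6,"y": -0.7,"z": 0,"ax": 0,"ay": 0,"az": 0,"fingers": 1},
    {"x": -0.95,"y": -0.7,"z": 0,"ax": 0,"ay": 0,"az": 0,"fingers": 1},
    {"x": -1,"y": -0.7,"z": 0,"ax": 0,"ay": 0,"az": 0,"fingers": 1},
    {"x": -1,"y": -0.7,"z": 0,"ax": 0,"ay": 0,"az": 0,"fingers": 1},
    {"x": -1,"y": 0,"z": 0,"ax": 0,"ay": 0,"az": 0,"fingers": 1},
    {"x": -1,"y": 0,"z": 0,"ax": 0,"ay": 0,"az": 0,"fingers": 1},
    {"x": -1,"y": 0,"z": 0,"ax": 0,"ay": 0,"az": 0,"fingers": 1},
    {"x": 0,"y": 0,"z": 0.6,"ax": 0,"ay": 0,"az": 0,"fingers": 1},
    {"x": 0,"y": 0,"z": 0.4,"ax": 0,"ay": 0,"az": 0,"fingers": 1},
    {"x": 0,"y": 0,"z": 0,"ax": 0,"ay": 0,"az": 0,"fingers": 1},
  ],
)

```text
t: 23.55
tcp_pos: [431.6, -29.1, 132.5]
tool_rot: [-0.0, 1.0, 0.025, -0.0]
ft_force: [-0.0, 0.0, -1.2]
finger_gap: 17.4
grip_force: 50.1
```

arm_command(
  plan=[
    {"x": 0,"y": 0,"z": 0.5,"ax": 0,"ay": 0,"az": 0,"fingers": 1},
    {"x": 0,"y": 0,"z": 0.5,"ax": 0,"ay": 0,"az": 0,"fingers": 1},
    {"x": 0,"y": 0,"z": 0.24,"ax": 0,"ay": 0,"az": 0,"fingers": 1},
    {"x": 0,"y": 0,"z": 0.16,"ax": 0,"ay": 0,"az": 0,"fingers": 1},
    {"x": 0,"y": 0,"z": 0,"ax": 0,"ay": 0,"az": 0,"fingers": 1},
    {"x": 0,"y": 0,"z": 0,"ax": 0,"ay": 0,"az": 0,"fingers": 1},
  ],
)

```text
t: 24.3
tcp_pos: [431.5, -29.2, 98.0]
tool_rot: [0.0, 1.0, 0.025, 0.0]
ft_force: [-0.2, -0.0, -1.9]
finger_gap: 17.0
grip_force: 50.2
```

Run:
```python
from h import *
s=st();f=snap("wrist","w10");go(s,430.7,-29.2,97);knobs(f,s,115,130,123)
```

```text
t 24.3 tcp [431.5 -29.2  98. ] yaw 0.0496 tilt [ 0.0004 -0.0001] gap 17.0 F [-0.2 -0.  -1.9] g 50.2
tool mm [-0.8 -0.   1. ] units [-0.03 -0.    0.04]
zmax [118.2 123.  126. ]
[432.5 -29.9] sides 44.7 28.6 ang -87.1
[439.5 -97.2] sides 27.5 20.9 ang 3.6
```

View pics/w10.png

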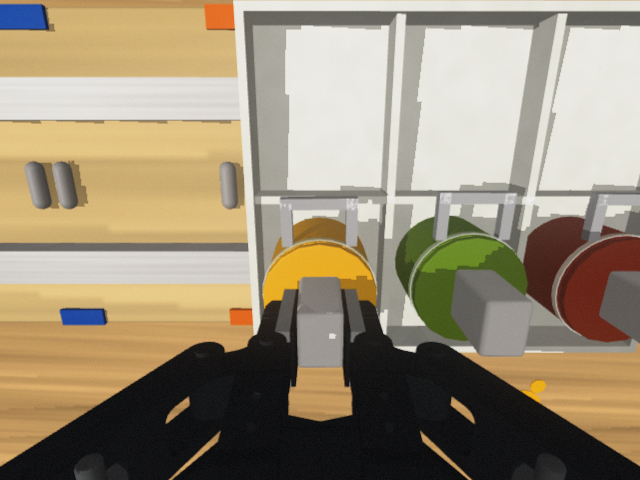

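arm_command(
  plan=[
    {"x": 0,"y": 0,"z": 0.08,"ax": 0,"ay": 0,"az": 0,"fingers": 1},
    {"x": 0,"y": 0,"z": 0.02,"ax": 0,"ay": 0,"az": 0,"fingers": 0.8},
    {"x": 0,"y": 0,"z": 0,"ax": 0,"ay": 0,"az": 0,"fingers": 0.6},
    {"x": 0,"y": 0,"z": 0,"ax": 0,"ay": 0,"az": 0,"fingers": 0.4},
    {"x": 0,"y": 0,"z": 0,"ax": 0,"ay": 0,"az": 0,"fingers": 0.4},
    {"x": 0,"y": 0,"z": -0.6,"ax": 0,"ay": 0,"az": 0,"fingers": 0.4},
    {"x": 0,"y": 0,"z": -1,"ax": 0,"ay": 0,"az": 0,"fingers": 0.4},
    {"x": 0,"y": 0,"z": -1,"ax": 0,"ay": 0,"az": 0,"fingers": 0.4},
    {"x": 0.5,"y": 0,"z": -1,"ax": 0,"ay": 0,"az": 0,"fingers": 0.4},
    {"x": 1,"y": -0.1,"z": -1,"ax": 0,"ay": 0,"az": 0,"fingers": 0.4},
  ],
)

```text
t: 25.6
tcp_pos: [468.6, -24.8, 211.3]
tool_rot: [0.0, 1.0, 0.025, 0.0]
ft_force: [0.9, 0.3, 0.0]
finger_gap: 51.2
grip_force: 0.0
```

arm_command(
  plan=[
    {"x": 1,"y": -0.1,"z": 0,"ax": 0,"ay": 0,"az": 0,"fingers": 0.4},
    {"x": 1,"y": -0.1,"z": 0,"ax": 0,"ay": 0,"az": 0,"fingers": 0.4},
    {"x": 1,"y": -0.1,"z": 0,"ax": 0,"ay": 0,"az": 0,"fingers": 0.4},
    {"x": 1,"y": 0,"z": 0,"ax": 0,"ay": 0,"az": 0,"fingers": 0.4},
    {"x": 1,"y": 0,"z": 0,"ax": 0,"ay": 0,"az": 0,"fingers": 0.4},
    {"x": 1,"y": 0,"z": 0,"ax": 0,"ay": 0,"az": 0,"fingers": 0.4},
    {"x": 0.8,"y": 0,"z": 0,"ax": 0,"ay": 0,"az": 0,"fingers": 0.4},
    {"x": 0.3,"y": 0,"z": 0,"ax": 0,"ay": 0,"az": 0,"fingers": 0.4},
    {"x": 0,"y": 0,"z": 0,"ax": 0,"ay": 0,"az": 0,"fingers": 0.4},
  ],
)

```text
t: 26.72
tcp_pos: [645.4, -8.5, 209.9]
tool_rot: [-0.0, 1.0, 0.025, -0.0]
ft_force: [1.2, 0.9, -0.2]
finger_gap: 51.7
grip_force: 0.0
```

Run:
```python
from h import *
s=st();f=snap("wrist","w11");knobs(f,s);go(s,646,-8.5,120)
```

```text
t 26.73 tcp [645.4  -8.5 209.9] yaw 0.0496 tilt [-0.0006  0.    ] gap 51.7 F [ 1.2  0.9 -0.2] g 0.0
zmax [146.1 148.7 149.6]
[646.1  -8.5] sides 17.3 26.5 ang -87.1
tool mm [ 0.7  0.1 89.9] units [0.03 0.   3.6 ]
```

Purple goes to compartment (+42, 70), at (514.5, -25).

arm_command(
  plan=[
    {"x": 0.02,"y": 0,"z": 0.7,"ax": 0,"ay": 0,"az": 0,"fingers": 0.4},
    {"x": 0,"y": 0,"z": 1,"ax": 0,"ay": 0,"az": 0,"fingers": 0.4},
    {"x": 0,"y": 0,"z": 1,"ax": 0,"ay": 0,"az": 0,"fingers": 0.4},
    {"x": 0,"y": 0,"z": 0.9,"ax": 0,"ay": 0,"az": 0,"fingers": 0.4},
    {"x": 0,"y": 0,"z": 0,"ax": 0,"ay": 0,"az": 0,"fingers": 0.6},
    {"x": 0,"y": 0,"z": 0,"ax": 0,"ay": 0,"az": 0,"fingers": 1},
    {"x": 0,"y": 0,"z": 0,"ax": 0,"ay": 0,"az": 0,"fingers": 1},
    {"x": 0,"y": 0,"z": 0,"ax": 0,"ay": 0,"az": 0,"fingers": 1},
  ],
)

```text
t: 27.78
tcp_pos: [646.1, -8.5, 121.5]
tool_rot: [0.0, 1.0, 0.025, 0.001]
ft_force: [-4.4, 1.0, 8.0]
finger_gap: 17.3
grip_force: 51.6
```

arm_command(
  plan=[
    {"x": 0,"y": 0,"z": -0.4,"ax": 0,"ay": 0,"az": 0,"fingers": 1},
    {"x": 0,"y": 0,"z": -0.6,"ax": 0,"ay": 0,"az": 0,"fingers": 1},
    {"x": 0,"y": 0,"z": -0.5,"ax": 0,"ay": 0,"az": 0,"fingers": 1},
    {"x": -0.5,"y": 0,"z": 0,"ax": 0,"ay": 0,"az": 0,"fingers": 1},
    {"x": -0.8,"y": 0,"z": 0,"ax": 0,"ay": 0,"az": 0,"fingers": 1},
    {"x": -0.8,"y": 0,"z": 0,"ax": 0,"ay": 0,"az": 0,"fingers": 1},
    {"x": 0,"y": 0,"z": 0,"ax": 0,"ay": 0,"az": 0,"fingers": 1},
  ],
)

```text
t: 28.65
tcp_pos: [593.0, -11.1, 158.9]
tool_rot: [0.0, 1.0, 0.025, 0.0]
ft_force: [-0.3, -0.1, -1.9]
finger_gap: 17.3
grip_force: 50.5
```

Run:
```python
from h import *
s=st();go(s,514.5,-25,98)
```

```text
t 28.65 tcp [593.  -11.1 158.9] yaw 0.0495 tilt [ 0.0007 -0.0001] gap 17.3 F [-0.3 -0.1 -1.9] g 50.5
tool mm [-79.2  10.   60.9] units [-3.17  0.4   2.44]
```

arm_command(
  plan=[
    {"x": -0.6,"y": 0.2,"z": 0,"ax": 0,"ay": 0,"az": 0,"fingers": 1},
    {"x": -0.9,"y": 0.2,"z": 0,"ax": 0,"ay": 0,"az": 0,"fingers": 1},
    {"x": -0.9,"y": 0,"z": 0,"ax": 0,"ay": 0,"az": 0,"fingers": 1},
    {"x": -0.77,"y": 0,"z": 0,"ax": 0,"ay": 0,"az": 0,"fingers": 1},
    {"x": 0,"y": 0,"z": 0.6,"ax": 0,"ay": 0,"az": 0,"fingers": 1},
    {"x": 0,"y": 0,"z": 0.6,"ax": 0,"ay": 0,"az": 0,"fingers": 1},
    {"x": 0,"y": 0,"z": 0.6,"ax": 0,"ay": 0,"az": 0,"fingers": 1},
    {"x": 0,"y": 0,"z": 0.4,"ax": 0,"ay": 0,"az": 0,"fingers": 1},
    {"x": 0,"y": 0,"z": 0.2,"ax": 0,"ay": 0,"az": 0,"fingers": 1},
    {"x": 0,"y": 0,"z": 0,"ax": 0,"ay": 0,"az": 0,"fingers": 1},
  ],
)

```text
t: 29.9
tcp_pos: [515.1, -25.0, 97.8]
tool_rot: [-0.0, 1.0, 0.025, -0.0]
ft_force: [-1.0, -0.4, -1.9]
finger_gap: 17.0
grip_force: 50.5
```

Run:
```python
from h import *
s=st();f=snap("wrist","w12");go(s,514.5,-25,97)
```

```text
t 29.9 tcp [515.1 -25.   97.8] yaw 0.0496 tilt [-0.0001  0.    ] gap 17.0 F [-1.  -0.4 -1.9] g 50.5
tool mm [-0.6 -0.   0.8] units [-0.02 -0.    0.03]
```

View pics/w12.png

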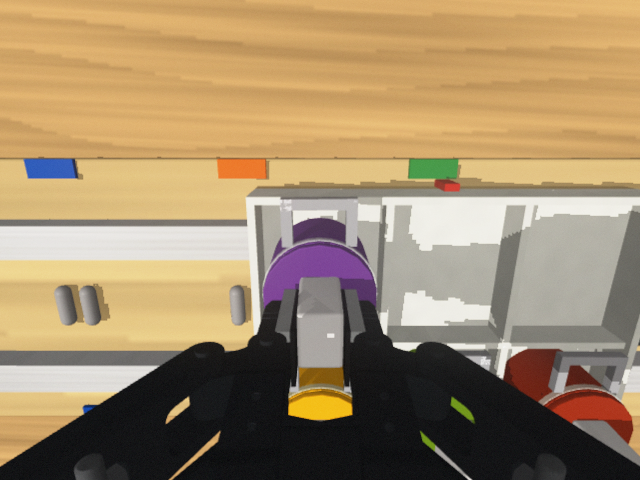

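arm_command(
  plan=[
    {"x": 0,"y": 0,"z": 0.08,"ax": 0,"ay": 0,"az": 0,"fingers": 1},
    {"x": 0,"y": 0,"z": 0.02,"ax": 0,"ay": 0,"az": 0,"fingers": 0.8},
    {"x": 0,"y": 0,"z": 0,"ax": 0,"ay": 0,"az": 0,"fingers": 0.6},
    {"x": 0,"y": 0,"z": 0,"ax": 0,"ay": 0,"az": 0,"fingers": 0.4},
    {"x": 0,"y": 0,"z": 0,"ax": 0,"ay": 0,"az": 0,"fingers": 0.4},
    {"x": 0,"y": 0,"z": -0.6,"ax": 0,"ay": 0,"az": 0,"fingers": 0.4},
    {"x": 0,"y": 0,"z": -1,"ax": 0,"ay": 0,"az": 0,"fingers": 0.4},
    {"x": 0,"y": 0,"z": -1,"ax": 0,"ay": 0,"az": 0,"fingers": 0.4},
    {"x": 0,"y": 0,"z": -1,"ax": 0,"ay": 0,"az": 0,"fingers": 0.4},
    {"x": 0,"y": -0.5,"z": -1,"ax": 0,"ay": 0,"az": 0,"fingers": 0.4},
  ],
)

```text
t: 31.2
tcp_pos: [514.3, -12.8, 211.1]
tool_rot: [0.0, 1.0, 0.024, -0.0]
ft_force: [0.1, -0.4, -0.2]
finger_gap: 51.5
grip_force: 0.0
```

Run:
```python
from h import *
s=st();f=snap("top","top5");P=cloud(f);m=(P[...,2]>66)&(P[...,2]<85);m[:,220:]=0;m[:150]=0;m[330:]=0
rect(m,78,f)
g=snap("scene","scene5");P=cloud(g);hsv=cv2.cvtColor(g["pixels"],cv2.COLOR_RGB2HSV)
b=(hsv[...,0]>95)&(hsv[...,0]<130)&(hsv[...,1]>100)&(P[...,1]>200);rect(b&(P[...,2]>68)&(P[...,2]<84),78,g)
```

```text
t 31.2 tcp [514.3 -12.8 211.1] yaw 0.0487 tilt [-0.0001 -0.0001] gap 51.5 F [ 0.1 -0.4 -0.2] g 0.0
[554.2 407. ] sides 21.8 25.4 ang -64.1
[783.2 410.4] sides 50.5 11.4 ang -77.4
[557.8 408.1] sides 29.7 18.8 ang -150.1
```

arm_command(
  plan=[
    {"x": 0.14,"y": -0.9,"z": 0,"ax": 0,"ay": 0,"az": 0,"fingers": 0.3},
    {"x": 0.14,"y": -0.99,"z": 0,"ax": 0,"ay": 0,"az": 0,"fingers": 0.3},
    {"x": 0.14,"y": -0.99,"z": 0,"ax": 0,"ay": 0,"az": 0,"fingers": 0.3},
    {"x": 0.14,"y": -0.99,"z": 0,"ax": 0,"ay": 0,"az": 0,"fingers": 0.3},
    {"x": 0.14,"y": -0.99,"z": 0,"ax": 0,"ay": 0,"az": 0,"fingers": 0.3},
    {"x": 0.14,"y": -0.99,"z": 0,"ax": 0,"ay": 0,"az": 0,"fingers": 0.3},
    {"x": 0.14,"y": -0.99,"z": 0,"ax": 0,"ay": 0,"az": 0,"fingers": 0.3},
    {"x": 0.14,"y": -0.99,"z": 0,"ax": 0,"ay": 0,"az": 0,"fingers": 0.3},
    {"x": 0.14,"y": -0.99,"z": 0,"ax": 0,"ay": 0,"az": 0,"fingers": 0.3},
    {"x": 0.14,"y": -0.99,"z": 0,"ax": 0,"ay": 0,"az": 0,"fingers": 0.3},
  ],
)

```text
t: 32.55
tcp_pos: [538.8, 173.9, 212.7]
tool_rot: [-0.023, 0.997, 0.073, -0.002]
ft_force: [0.0, -0.0, -0.2]
finger_gap: 59.1
grip_force: 0.0
```

arm_command(
  plan=[
    {"x": 0.14,"y": -0.99,"z": 0,"ax": 0,"ay": 0,"az": 0,"fingers": 0.3},
    {"x": 0.14,"y": -0.99,"z": 0,"ax": 0,"ay": 0,"az": 0,"fingers": 0.3},
    {"x": 0.14,"y": -0.99,"z": 0,"ax": 0,"ay": 0,"az": 0,"fingers": 0.3},
    {"x": 0.14,"y": -0.99,"z": 0,"ax": 0,"ay": 0,"az": 0,"fingers": 0.3},
    {"x": 0,"y": 0,"z": 0,"ax": 0,"ay": 0,"az": -0.875,"fingers": 0.3},
    {"x": 0,"y": 0,"z": 0,"ax": 0,"ay": 0,"az": -0.875,"fingers": 0.3},
    {"x": 0,"y": 0,"z": 0,"ax": 0,"ay": 0,"az": -0.875,"fingers": 0.3},
    {"x": 0,"y": 0,"z": 0,"ax": 0,"ay": 0,"az": -0.875,"fingers": 0.3},
    {"x": 0,"y": 0,"z": 0,"ax": 0,"ay": 0,"az": 0,"fingers": 0.3},
  ],
)

```text
t: 33.67
tcp_pos: [544.1, 227.9, 218.7]
tool_rot: [-0.04, 0.949, 0.314, 0.004]
ft_force: [0.4, 0.7, 0.1]
finger_gap: 59.8
grip_force: 0.0
```

Run:
```python
from h import *
s=st();f=snap("wrist","w13");P=cloud(f,s);rect((P[...,2]>72)&(P[...,2]<84),78,f,s,100)
go(s,555,406,200)
h=cv2.cvtColor(f["pixels"],cv2.COLOR_RGB2HSV);b=(h[...,0]>95)&(h[...,0]<130)&(h[...,1]>100)&(P[...,2]>25)&(P[...,2]<60)
v,u=np.nonzero(b);print(np.nanmedian(P[b],0) if len(u) else 0)
```

```text
t 33.67 tcp [544.1 227.9 218.7] yaw 0.6378 tilt [-0.0183  0.0791] gap 59.8 F [0.4 0.7 0.1] g 0.0
[553.5 406.2] sides 25.3 21.0 ang 25.5
[455.  -20.9] sides 37.6 53.9 ang 33.6
[679.4  45.1] sides 17.9 41.4 ang -52.5
[559.  -27.5] sides 7.9 39.8 ang 9.0
tool mm [ 114.1 -134.6   32.5] units [ 4.56 -5.38  1.3 ]
[559.74786692 400.27465606  44.78202853]
```

View pics/w13.png

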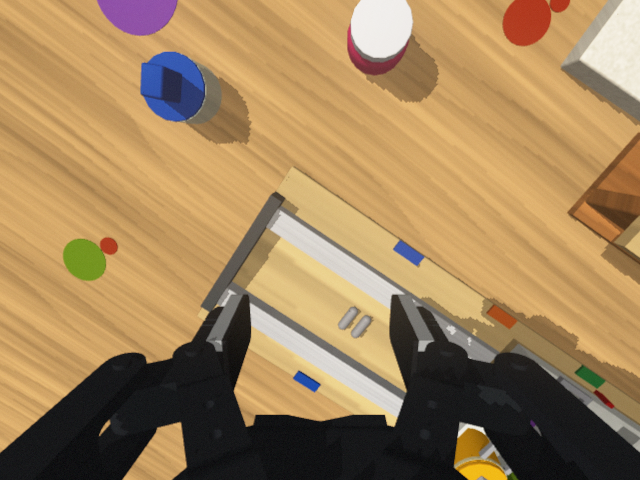

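Run:
```python
from h import *
s=st();print(np.round(s["qpos"],3),np.round(s["qvel"],3))
```

```text
t 33.73 tcp [544.1 227.8 218.6] yaw 0.636 tilt [-0.0183  0.0791] gap 59.9 F [ 0.1 -0.3 -0.2] g 0.0
[0.219 0.374 0.08  1.278 0.081 2.723] [-0.003 -0.001 -0.002 -0.001 -0.001  0.014]
```

arm_command(
  plan=[
    {"x": 0,"y": 0,"z": 0,"ax": 0,"ay": 0,"az": 0,"fingers": 0.3},
    {"x": 0,"y": 0,"z": 0,"ax": 0,"ay": 0,"az": 0,"fingers": 0.3},
    {"x": 0,"y": 0,"z": 0,"ax": 0,"ay": 0,"az": 0,"fingers": 0.3},
    {"x": 0,"y": 0,"z": 0,"ax": 0,"ay": 0,"az": 0,"fingers": 0.3},
  ],
)

```text
t: 34.22
tcp_pos: [544.1, 227.4, 218.6]
tool_rot: [-0.04, 0.949, 0.314, 0.004]
ft_force: [-1.4, -1.0, 0.3]
finger_gap: 59.8
grip_force: 0.0
```

Run:
```python
from h import *
s=st();print(np.round(s["qpos"],3),np.round(s["qvel"],3))
```

```text
t 34.23 tcp [544.1 227.4 218.6] yaw 0.6376 tilt [-0.0182  0.0789] gap 59.8 F [-1.4 -1.   0.3] g 0.0
[0.218 0.374 0.08  1.278 0.081 2.721] [-0.001 -0.001  0.001  0.002 -0.001 -0.003]
```

```bash
cat >> h.py <<'E'
def goR(s,yaw):
    M=rot(s["tool_rot"]);c,d=np.cos(yaw),np.sin(yaw);T=np.array([[c,d,0],[d,-c,0],[0,0,-1]])
    print("rotvec units",(R.from_matrix(M.T@T).as_rotvec()/0.12).round(2));return T
E
python3 - <<'E'
from h import *
s=st();T=goR(s,0.57);d=T.T@(np.array([553.8,406.3,190])-s["tcp_pos"]);print(d.round(1),(d/25).round(2))
E
```

```text
t 34.23 tcp [544.1 227.4 218.6] yaw 0.6376 tilt [-0.0182  0.0789] gap 59.8 F [-1.4 -1.   0.3] g 0.0
rotvec units [-0.63 -0.25  0.57]
[ 104.6 -145.4   28.6] [ 4.19 -5.81  1.14]
```

arm_command(
  plan=[
    {"x": 0,"y": 0,"z": 0,"ax": -0.63,"ay": -0.25,"az": 0.57,"fingers": 0.3},
    {"x": 0,"y": 0,"z": 0,"ax": 0,"ay": 0,"az": 0,"fingers": 0.3},
    {"x": 0.6,"y": -0.83,"z": 0.16,"ax": 0,"ay": 0,"az": 0,"fingers": 0.3},
    {"x": 0.6,"y": -0.83,"z": 0.16,"ax": 0,"ay": 0,"az": 0,"fingers": 0.3},
    {"x": 0.6,"y": -0.83,"z": 0.16,"ax": 0,"ay": 0,"az": 0,"fingers": 0.3},
    {"x": 0.6,"y": -0.83,"z": 0.16,"ax": 0,"ay": 0,"az": 0,"fingers": 0.3},
    {"x": 0.6,"y": -0.83,"z": 0.16,"ax": 0,"ay": 0,"az": 0,"fingers": 0.3},
    {"x": 0.6,"y": -0.83,"z": 0.16,"ax": 0,"ay": 0,"az": 0,"fingers": 0.3},
    {"x": 0,"y": 0,"z": 0,"ax": 0,"ay": 0,"az": 0,"fingers": 0.3},
    {"x": 0,"y": 0,"z": 0,"ax": 0,"ay": 0,"az": 0,"fingers": 0.3},
  ],
)

```text
t: 35.48
tcp_pos: [552.6, 380.6, 194.5]
tool_rot: [-0.0, 0.96, 0.282, -0.0]
ft_force: [-0.1, -0.3, 0.8]
finger_gap: 60.0
grip_force: 0.0
```

Run:
```python
from h import *
s=st();print(np.round(s["qpos"],3));f=snap("wrist","w14");P=cloud(f,s);rect((P[...,2]>72)&(P[...,2]<84),78,f,s,100)
goR(s,.57);go(s,553.8,406.3,100)
```

```text
t 35.48 tcp [552.6 380.6 194.5] yaw 0.5711 tilt [-0.0003 -0.    ] gap 60.0 F [-0.1 -0.3  0.8] g 0.0
[0.482 0.533 0.286 1.324 0.    3.052]
[553.5 408.4] sides 24.8 17.8 ang 26.7
rotvec units [-0.    0.    0.01]
tool mm [ 14.9 -21.   94.5] units [ 0.6  -0.84  3.78]
```

arm_command(
  plan=[
    {"x": 0.32,"y": -0.45,"z": 0,"ax": 0,"ay": 0,"az": 0,"fingers": 0.3},
    {"x": 0.31,"y": -0.45,"z": 0,"ax": 0,"ay": 0,"az": 0,"fingers": 0.3},
    {"x": 0,"y": 0,"z": 0.5,"ax": 0,"ay": 0,"az": 0.2,"fingers": 0.3},
    {"x": 0,"y": 0,"z": 0.8,"ax": 0,"ay": 0,"az": 0,"fingers": 0.3},
    {"x": 0,"y": 0,"z": 0.8,"ax": 0,"ay": 0,"az": 0,"fingers": 0.3},
    {"x": 0,"y": 0,"z": 0.7,"ax": 0,"ay": 0,"az": 0,"fingers": 0.3},
    {"x": 0,"y": 0,"z": 0,"ax": 0,"ay": 0,"az": 0,"fingers": 0.3},
    {"x": 0,"y": 0,"z": 0,"ax": 0,"ay": 0,"az": 0,"fingers": 0.3},
  ],
)

```text
t: 36.52
tcp_pos: [553.9, 408.3, 125.0]
tool_rot: [0.0, 0.963, 0.27, 0.0]
ft_force: [0.5, -0.5, -0.3]
finger_gap: 59.4
grip_force: 0.0
```

Run:
```python
from h import *
s=st();print(np.round(s["qpos"],3));f=snap("wrist","w15");P=cloud(f,s);rect((P[...,2]>72)&(P[...,2]<84),78,f,s,100)
goR(s,.545);go(s,553.6,408,50)
```

```text
t 36.52 tcp [553.9 408.3 125. ] yaw 0.5462 tilt [ 0.0004 -0.    ] gap 59.4 F [ 0.5 -0.5 -0.3] g 0.0
[ 0.517  0.587  0.196  1.179 -0.     3.112]
[554.1 408.8] sides 25.5 17.6 ang 26.4
rotvec units [ 0.   -0.    0.01]
tool mm [-0.4  0.1 75. ] units [-0.02  0.    3.  ]
```

View pics/w15.png

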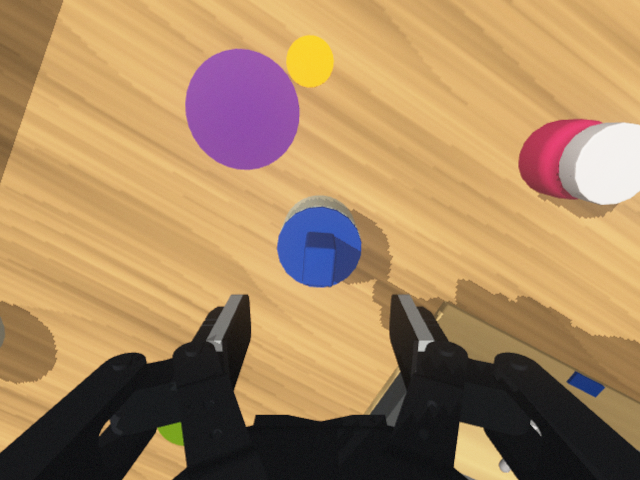

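The pot's knob is centred between the fingers at (319,257), and the jar is well clear. I'll descend and grip.

arm_command(
  plan=[
    {"x": 0,"y": 0,"z": 0.9,"ax": 0,"ay": 0,"az": 0,"fingers": 0.4},
    {"x": 0,"y": 0,"z": 0.9,"ax": 0,"ay": 0,"az": 0,"fingers": 0.4},
    {"x": 0,"y": 0,"z": 0.8,"ax": 0,"ay": 0,"az": 0,"fingers": 0.4},
    {"x": 0,"y": 0,"z": 0.36,"ax": 0,"ay": 0,"az": 0,"fingers": 0.4},
    {"x": 0,"y": 0,"z": 0,"ax": 0,"ay": 0,"az": 0,"fingers": 0.6},
    {"x": 0,"y": 0,"z": 0,"ax": 0,"ay": 0,"az": 0,"fingers": 1},
    {"x": 0,"y": 0,"z": 0,"ax": 0,"ay": 0,"az": 0,"fingers": 1},
    {"x": 0,"y": 0,"z": 0,"ax": 0,"ay": 0,"az": 0,"fingers": 1},
  ],
  grip_force=60,
)

```text
t: 37.58
tcp_pos: [554.3, 408.5, 51.7]
tool_rot: [-0.0, 0.963, 0.27, 0.001]
ft_force: [-1.3, -0.9, 6.5]
finger_gap: 17.1
grip_force: 59.8
```

arm_command(
  plan=[
    {"x": 0,"y": 0,"z": -0.4,"ax": 0,"ay": 0,"az": 0,"fingers": 1},
    {"x": 0,"y": 0,"z": -0.8,"ax": 0,"ay": 0,"az": 0,"fingers": 1},
    {"x": 0,"y": 0,"z": -0.9,"ax": 0,"ay": 0,"az": 0,"fingers": 1},
    {"x": 0,"y": 0,"z": -0.9,"ax": 0,"ay": 0,"az": 0,"fingers": 1},
    {"x": 0,"y": 0,"z": -0.9,"ax": 0,"ay": 0,"az": 0,"fingers": 1},
    {"x": 0,"y": 0,"z": -0.9,"ax": 0,"ay": 0,"az": 0,"fingers": 1},
    {"x": 0,"y": 0,"z": -0.8,"ax": 0,"ay": 0,"az": 0,"fingers": 1},
    {"x": 0,"y": 0,"z": 0,"ax": 0,"ay": 0,"az": 0,"fingers": 1},
  ],
)

```text
t: 38.58
tcp_pos: [554.2, 408.6, 192.2]
tool_rot: [-0.0, 0.963, 0.27, 0.001]
ft_force: [0.2, -0.9, -3.2]
finger_gap: 16.8
grip_force: 58.7
```

Run:
```python
from h import *
s=st();goR(s,.05);go(s,518,-94.9,190)
f=snap("top","top6");tray(f)
```

```text
t 38.58 tcp [554.2 408.6 192.2] yaw 0.5466 tilt [0.0023 0.0011] gap 16.8 F [ 0.2 -0.9 -3.2] g 58.7
rotvec units [-0.   -0.02  4.14]
tool mm [-292.6  411.3    1.6] units [-11.71  16.45   0.06]
[476.3 -96. ] sides 215.3 172.1 ang -87.2
```

arm_command(
  plan=[
    {"x": -0.4,"y": 0.5,"z": -0.3,"ax": 0,"ay": 0,"az": 0,"fingers": 1},
    {"x": -0.69,"y": 0.96,"z": -0.3,"ax": 0,"ay": 0,"az": 0,"fingers": 1},
    {"x": -0.69,"y": 0.97,"z": 0,"ax": 0,"ay": 0,"az": 0,"fingers": 1},
    {"x": -0.69,"y": 0.97,"z": 0,"ax": 0,"ay": 0,"az": 0,"fingers": 1},
    {"x": -0.69,"y": 0.97,"z": 0,"ax": 0,"ay": 0,"az": 0,"fingers": 1},
    {"x": -0.69,"y": 0.97,"z": 0,"ax": 0,"ay": 0,"az": 0,"fingers": 1},
    {"x": -0.69,"y": 0.97,"z": 0,"ax": 0,"ay": 0,"az": 0,"fingers": 1},
    {"x": -0.69,"y": 0.97,"z": 0,"ax": 0,"ay": 0,"az": 0,"fingers": 1},
    {"x": -0.69,"y": 0.97,"z": 0,"ax": 0,"ay": 0,"az": 0,"fingers": 1},
    {"x": -0.4,"y": 0.5,"z": 0,"ax": 0,"ay": 0,"az": 0,"fingers": 1},
  ],
)

```text
t: 39.88
tcp_pos: [531.7, 137.5, 205.5]
tool_rot: [0.0, 0.963, 0.269, -0.0]
ft_force: [0.8, 0.6, -1.7]
finger_gap: 17.2
grip_force: 58.8
```

Run:
```python
from h import *
s=st();goR(s,.05);go(s,518,-94.9,190);print(s["qpos"])
```

```text
t 39.88 tcp [531.7 137.5 205.5] yaw 0.5453 tilt [-0.0005 -0.0004] gap 17.2 F [ 0.8  0.6 -1.7] g 58.8
rotvec units [0.   0.01 4.13]
tool mm [-132.3  191.6   15.6] units [-5.29  7.66  0.62]
[ 1.04931939e-01  3.13769421e-01 -4.52098523e-02  1.21238778e+00
 -3.77254219e-04  2.70123900e+00]
```

arm_command(
  plan=[
    {"x": 0,"y": 0,"z": 0,"ax": 0,"ay": 0,"az": 0.83,"fingers": 1},
    {"x": 0,"y": 0,"z": 0,"ax": 0,"ay": 0,"az": 0.83,"fingers": 1},
    {"x": 0,"y": 0,"z": 0,"ax": 0,"ay": 0,"az": 0.83,"fingers": 1},
    {"x": 0,"y": 0,"z": 0,"ax": 0,"ay": 0,"az": 0.83,"fingers": 1},
    {"x": 0,"y": 0,"z": 0,"ax": 0,"ay": 0,"az": 0.81,"fingers": 1},
    {"x": 0,"y": 0,"z": 0,"ax": 0,"ay": 0,"az": 0,"fingers": 1},
  ],
)

```text
t: 40.62
tcp_pos: [533.3, 123.3, 205.5]
tool_rot: [-0.006, 0.999, 0.037, -0.0]
ft_force: [-0.6, 0.2, -2.1]
finger_gap: 17.1
grip_force: 59.1
```

arm_command(
  plan=[
    {"x": -0.1,"y": 0.6,"z": 0,"ax": 0,"ay": 0,"az": 0,"fingers": 1},
    {"x": -0.12,"y": 1,"z": 0,"ax": 0,"ay": 0,"az": 0,"fingers": 1},
    {"x": -0.12,"y": 1,"z": 0,"ax": 0,"ay": 0,"az": 0,"fingers": 1},
    {"x": -0.12,"y": 1,"z": 0,"ax": 0,"ay": 0,"az": 0,"fingers": 1},
    {"x": -0.12,"y": 1,"z": 0,"ax": 0,"ay": 0,"az": 0,"fingers": 1},
    {"x": -0.12,"y": 1,"z": 0,"ax": 0,"ay": 0,"az": 0,"fingers": 1},
    {"x": -0.1,"y": 1,"z": 0,"ax": 0,"ay": 0,"az": 0,"fingers": 1},
    {"x": -0.1,"y": 1,"z": 0,"ax": 0,"ay": 0,"az": 0,"fingers": 1},
    {"x": -0.1,"y": 1,"z": 0,"ax": 0,"ay": 0,"az": 0,"fingers": 1},
    {"x": 0,"y": 0.66,"z": 0,"ax": 0,"ay": 0,"az": 0,"fingers": 1},
  ],
)

```text
t: 41.88
tcp_pos: [525.5, -110.0, 203.0]
tool_rot: [-0.006, 0.999, 0.037, -0.0]
ft_force: [-0.3, -0.8, -2.7]
finger_gap: 17.1
grip_force: 59.1
```

Run:
```python
from h import *
s=st();goR(s,.05);go(s,518,-94.9,97);f=snap("wrist","w16")
```

```text
t 41.88 tcp [ 525.5 -110.   203. ] yaw 0.0741 tilt [-0.0011  0.0112] gap 17.1 F [-0.3 -0.8 -2.7] g 59.1
rotvec units [-0.09  0.    0.2 ]
tool mm [ -6.4 -14.4 106.2] units [-0.25 -0.58  4.25]
```

View pics/w16.png

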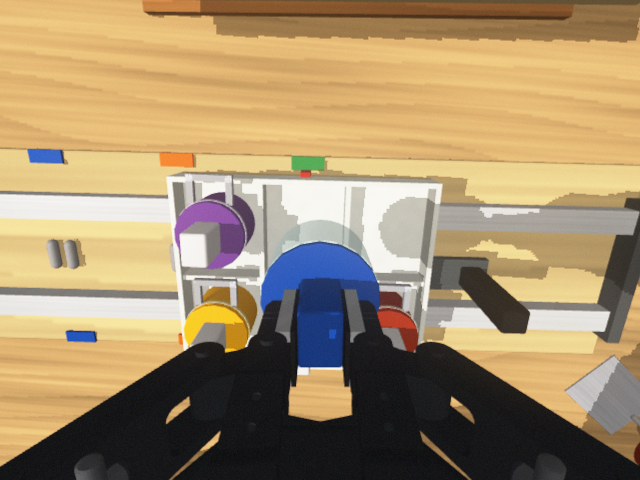

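arm_command(
  plan=[
    {"x": 0,"y": 0,"z": 0,"ax": -0.09,"ay": 0,"az": 0.2,"fingers": 1},
    {"x": -0.12,"y": -0.3,"z": 0,"ax": 0,"ay": 0,"az": 0,"fingers": 1},
    {"x": -0.12,"y": -0.29,"z": 0,"ax": 0,"ay": 0,"az": 0,"fingers": 1},
    {"x": 0,"y": 0,"z": 0.6,"ax": 0,"ay": 0,"az": 0,"fingers": 1},
    {"x": 0,"y": 0,"z": 0.8,"ax": 0,"ay": 0,"az": 0,"fingers": 1},
    {"x": 0,"y": 0,"z": 0.8,"ax": 0,"ay": 0,"az": 0,"fingers": 1},
    {"x": 0,"y": 0,"z": 0.6,"ax": 0,"ay": 0,"az": 0,"fingers": 1},
    {"x": 0,"y": 0,"z": 0,"ax": 0,"ay": 0,"az": 0,"fingers": 1},
  ],
)

```text
t: 42.92
tcp_pos: [518.4, -93.3, 132.4]
tool_rot: [-0.001, 1.0, 0.026, -0.001]
ft_force: [0.8, -0.1, -3.1]
finger_gap: 16.7
grip_force: 59.1
```

Run:
```python
from h import *
s=st();goR(s,.05);go(s,518,-94.9,98)
```

```text
t 42.92 tcp [518.4 -93.3 132.4] yaw 0.0515 tilt [-0.0018  0.0011] gap 16.7 F [ 0.8 -0.1 -3.1] g 59.1
rotvec units [-0.01  0.01  0.01]
tool mm [-0.4  1.6 34.4] units [-0.01  0.06  1.38]
```

arm_command(
  plan=[
    {"x": 0,"y": 0.06,"z": 0.5,"ax": 0,"ay": 0,"az": 0,"fingers": 1},
    {"x": 0,"y": 0,"z": 0.5,"ax": 0,"ay": 0,"az": 0,"fingers": 1},
    {"x": 0,"y": 0,"z": 0.3,"ax": 0,"ay": 0,"az": 0,"fingers": 1},
    {"x": 0,"y": 0,"z": 0.1,"ax": 0,"ay": 0,"az": 0,"fingers": 1},
    {"x": 0,"y": 0,"z": 0.06,"ax": 0,"ay": 0,"az": 0,"fingers": 1},
    {"x": 0,"y": 0,"z": 0,"ax": 0,"ay": 0,"az": 0,"fingers": 1},
  ],
)

```text
t: 43.68
tcp_pos: [519.3, -95.8, 96.7]
tool_rot: [-0.0, 1.0, 0.025, 0.0]
ft_force: [-0.3, 0.6, -2.7]
finger_gap: 17.3
grip_force: 59.3
```

Run:
```python
from h import *
s=st()
```

```text
t 43.67 tcp [519.3 -95.8  96.7] yaw 0.0505 tilt [0.     0.0004] gap 17.3 F [-0.3  0.6 -2.7] g 59.3
```

arm_command(
  plan=[
    {"x": 0,"y": 0,"z": 0.05,"ax": 0,"ay": 0,"az": 0,"fingers": 1},
    {"x": 0,"y": 0,"z": 0,"ax": 0,"ay": 0,"az": 0,"fingers": 0.8},
    {"x": 0,"y": 0,"z": 0,"ax": 0,"ay": 0,"az": 0,"fingers": 0.6},
    {"x": 0,"y": 0,"z": 0,"ax": 0,"ay": 0,"az": 0,"fingers": 0.4},
    {"x": 0,"y": 0,"z": 0,"ax": 0,"ay": 0,"az": 0,"fingers": 0.4},
    {"x": 0,"y": 0,"z": -0.6,"ax": 0,"ay": 0,"az": 0,"fingers": 0.4},
    {"x": 0,"y": 0,"z": -1,"ax": 0,"ay": 0,"az": 0,"fingers": 0.4},
    {"x": 0,"y": 0,"z": -1,"ax": 0,"ay": 0,"az": 0,"fingers": 0.4},
    {"x": 0,"y": 0,"z": -1,"ax": 0,"ay": 0,"az": 0,"fingers": 0.4},
    {"x": 0,"y": 0.2,"z": -1,"ax": 0,"ay": 0,"az": 0,"fingers": 0.4},
  ],
)

```text
t: 44.92
tcp_pos: [519.4, -100.7, 211.1]
tool_rot: [-0.0, 1.0, 0.025, -0.0]
ft_force: [0.2, 0.3, 0.6]
finger_gap: 51.7
grip_force: 0.0
```

arm_command(
  plan=[
    {"x": -0.2,"y": 1,"z": 0,"ax": 0,"ay": 0,"az": 0,"fingers": 0.3},
    {"x": -0.2,"y": 1,"z": 0,"ax": 0,"ay": 0,"az": 0,"fingers": 0.3},
    {"x": -0.2,"y": 1,"z": 0,"ax": 0,"ay": 0,"az": 0,"fingers": 0.3},
    {"x": -0.2,"y": 1,"z": 0,"ax": 0,"ay": 0,"az": 0,"fingers": 0.3},
    {"x": -0.2,"y": 1,"z": 0,"ax": 0,"ay": 0,"az": 0,"fingers": 0.3},
    {"x": -0.3,"y": 0.7,"z": 0,"ax": 0,"ay": 0,"az": 0,"fingers": 0.3},
    {"x": 0,"y": 0,"z": 0,"ax": 0,"ay": 0,"az": 0,"fingers": 0.3},
  ],
)

```text
t: 45.8
tcp_pos: [493.7, -245.6, 210.1]
tool_rot: [-0.0, 1.0, 0.024, -0.0]
ft_force: [0.0, 0.7, -0.7]
finger_gap: 59.8
grip_force: 0.0
```

Run:
```python
from h import *
s=st();goR(s,.05);go(s,483.6,-246.9,86);f=snap("wrist","w17");t=snap("top","top7")
knobs(t,None,116,128,123)
P=cloud(f,s);rect((P[...,2]>118)&(P[...,2]<130)&(P[...,1]<-215),125,f,s,60)
I=np.hstack([cv2.resize(f["pixels"],(400,300)),cv2.resize(t["pixels"][200:350,250:450],(400,300))])[:,:,::-1];cv2.imwrite("pics/c17.png",I)
```

```text
t 45.8 tcp [ 493.7 -245.6  210.1] yaw 0.049 tilt [-0.0005  0.0006] gap 59.8 F [ 0.   0.7 -0.7] g 0.0
rotvec units [-0.01  0.   -0.01]
tool mm [-10.1   0.9 124.1] units [-0.4   0.04  4.96]
zmax [118.4 121.7 125.2]
[438.7 -98. ] sides 18.0 22.3 ang -91.0
[ 834.1 -391.9] sides 28.2 35.7 ang -46.0
[434.3 -27.3] sides 17.8 23.5 ang -83.9
[ 441.9 -167.8] sides 18.0 22.4 ang -91.0
[519.5 -94.1] sides 15.8 22.5 ang -91.0
[ 484.6 -248. ] sides 16.7 19.4 ang -87.2
```

View pics/c17.png

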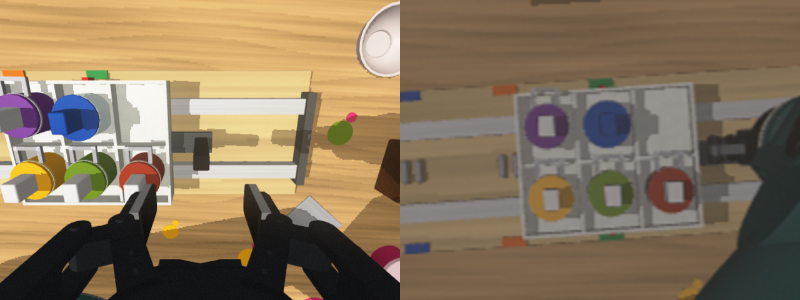

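The left half shows the handle at (202,153) and the tubs in the tray. The right half shows all five containers upright, one per compartment, with the pointers on green at (600,83). I'll grip the post and push 120 mm.

arm_command(
  plan=[
    {"x": -0.39,"y": 0.06,"z": 0.3,"ax": 0,"ay": 0,"az": 0,"fingers": 0.3},
    {"x": 0,"y": 0,"z": 0.9,"ax": 0,"ay": 0,"az": 0,"fingers": 0.3},
    {"x": 0,"y": 0,"z": 1,"ax": 0,"ay": 0,"az": 0,"fingers": 0.3},
    {"x": 0,"y": 0,"z": 1,"ax": 0,"ay": 0,"az": 0,"fingers": 0.3},
    {"x": 0,"y": 0,"z": 1,"ax": 0,"ay": 0,"az": 0,"fingers": 0.3},
    {"x": 0,"y": 0,"z": 0.75,"ax": 0,"ay": 0,"az": 0,"fingers": 0.3},
    {"x": 0,"y": 0,"z": 0,"ax": 0,"ay": 0,"az": 0,"fingers": 0.6},
    {"x": 0,"y": 0,"z": 0,"ax": 0,"ay": 0,"az": 0,"fingers": 0.8},
    {"x": 0,"y": 0,"z": 0,"ax": 0,"ay": 0,"az": 0,"fingers": 1},
    {"x": 0,"y": 0,"z": 0,"ax": 0,"ay": 0,"az": 0,"fingers": 1},
  ],
  grip_force=40,
)

```text
t: 47.15
tcp_pos: [484.7, -247.1, 87.3]
tool_rot: [0.0, 1.0, 0.025, 0.0]
ft_force: [-2.5, -1.2, 6.7]
finger_gap: 17.6
grip_force: 42.2
```

Run:
```python
from h import *
s=st();print(np.array(s["tcp_pos"])+120*np.array([-.05,.9987,0]))
```

```text
t 47.15 tcp [ 484.7 -247.1   87.3] yaw 0.0504 tilt [ 0.0006 -0.0006] gap 17.6 F [-2.5 -1.2  6.7] g 42.2
[ 478.71439811 -127.22007089   87.31242331]
```

arm_command(
  plan=[
    {"x": 0,"y": -0.1,"z": 0,"ax": 0,"ay": 0,"az": 0,"fingers": 1},
    {"x": 0,"y": -0.2,"z": 0,"ax": 0,"ay": 0,"az": 0,"fingers": 1},
    {"x": 0,"y": -0.3,"z": 0,"ax": 0,"ay": 0,"az": 0,"fingers": 1},
    {"x": 0,"y": -0.3,"z": 0,"ax": 0,"ay": 0,"az": 0,"fingers": 1},
    {"x": 0,"y": -0.3,"z": 0,"ax": 0,"ay": 0,"az": 0,"fingers": 1},
    {"x": 0,"y": -0.3,"z": 0,"ax": 0,"ay": 0,"az": 0,"fingers": 1},
    {"x": 0,"y": -0.3,"z": 0,"ax": 0,"ay": 0,"az": 0,"fingers": 1},
    {"x": 0,"y": -0.3,"z": 0,"ax": 0,"ay": 0,"az": 0,"fingers": 1},
    {"x": 0,"y": -0.3,"z": 0,"ax": 0,"ay": 0,"az": 0,"fingers": 1},
    {"x": 0,"y": -0.3,"z": 0,"ax": 0,"ay": 0,"az": 0,"fingers": 1},
  ],
)

```text
t: 48.4
tcp_pos: [481.4, -179.5, 87.3]
tool_rot: [0.0, 1.0, 0.025, 0.0]
ft_force: [-1.8, -2.5, 6.7]
finger_gap: 17.4
grip_force: 42.4
```

arm_command(
  plan=[
    {"x": 0,"y": -0.3,"z": 0,"ax": 0,"ay": 0,"az": 0,"fingers": 1},
    {"x": 0,"y": -0.3,"z": 0,"ax": 0,"ay": 0,"az": 0,"fingers": 1},
    {"x": 0,"y": -0.3,"z": 0,"ax": 0,"ay": 0,"az": 0,"fingers": 1},
    {"x": 0,"y": -0.3,"z": 0,"ax": 0,"ay": 0,"az": 0,"fingers": 1},
    {"x": 0,"y": -0.3,"z": 0,"ax": 0,"ay": 0,"az": 0,"fingers": 1},
    {"x": 0,"y": -0.2,"z": 0,"ax": 0,"ay": 0,"az": 0,"fingers": 1},
    {"x": 0,"y": -0.1,"z": 0,"ax": 0,"ay": 0,"az": 0,"fingers": 1},
    {"x": 0,"y": 0,"z": 0,"ax": 0,"ay": 0,"az": 0,"fingers": 1},
    {"x": 0,"y": 0,"z": 0,"ax": 0,"ay": 0,"az": 0,"fingers": 1},
  ],
)

```text
t: 49.52
tcp_pos: [479.2, -134.2, 87.3]
tool_rot: [-0.0, 1.0, 0.025, 0.001]
ft_force: [-1.8, 3.4, 7.9]
finger_gap: 17.5
grip_force: 42.6
```

Run:
```python
from h import *
s=st();go(s,478.4,-127.1,87)
```

```text
t 49.52 tcp [ 479.2 -134.2   87.3] yaw 0.0507 tilt [0.001  0.0005] gap 17.5 F [-1.8  3.4  7.9] g 42.6
tool mm [-0.4 -7.1  0.3] units [-0.02 -0.29  0.01]
```

arm_command(
  plan=[
    {"x": 0,"y": -0.1,"z": 0,"ax": 0,"ay": 0,"az": 0,"fingers": 1},
    {"x": 0,"y": -0.1,"z": 0,"ax": 0,"ay": 0,"az": 0,"fingers": 1},
    {"x": 0,"y": -0.07,"z": 0,"ax": 0,"ay": 0,"az": 0,"fingers": 1},
    {"x": 0,"y": 0,"z": 0,"ax": 0,"ay": 0,"az": 0,"fingers": 1},
    {"x": 0,"y": 0,"z": 0,"ax": 0,"ay": 0,"az": 0,"fingers": 1},
  ],
)

```text
t: 50.15
tcp_pos: [478.9, -127.7, 87.3]
tool_rot: [-0.0, 1.0, 0.025, 0.001]
ft_force: [-1.8, 0.7, 7.7]
finger_gap: 17.6
grip_force: 42.5
```

Run:
```python
from h import *
s=st();t=snap("top","top8");tray(t);print("expect",[476.1-.05*120,-96+119.8])
```

```text
t 50.15 tcp [ 478.9 -127.7   87.3] yaw 0.0505 tilt [0.001  0.0002] gap 17.6 F [-1.8  0.7  7.7] g 42.5
[470.4  24. ] sides 215.1 171.9 ang -87.2
expect [470.1, 23.799999999999997]
```

The carrier is within 1 mm of the expected orange position. I'll let go gently, lift clear, and back off.

arm_command(
  plan=[
    {"x": 0,"y": 0,"z": 0,"ax": 0,"ay": 0,"az": 0,"fingers": 0.7},
    {"x": 0,"y": 0,"z": 0,"ax": 0,"ay": 0,"az": 0,"fingers": 0.5},
    {"x": 0,"y": 0,"z": 0,"ax": 0,"ay": 0,"az": 0,"fingers": 0.35},
    {"x": 0,"y": 0,"z": 0,"ax": 0,"ay": 0,"az": 0,"fingers": 0.35},
    {"x": 0,"y": 0,"z": -0.5,"ax": 0,"ay": 0,"az": 0,"fingers": 0.35},
    {"x": 0,"y": 0,"z": -1,"ax": 0,"ay": 0,"az": 0,"fingers": 0.35},
    {"x": 0,"y": 0,"z": -1,"ax": 0,"ay": 0,"az": 0,"fingers": 0.35},
    {"x": 0,"y": 0,"z": -1,"ax": 0,"ay": 0,"az": 0,"fingers": 0.35},
    {"x": 0,"y": 0,"z": -1,"ax": 0,"ay": 0,"az": 0,"fingers": 0.35},
    {"x": 0,"y": 0.5,"z": -0.5,"ax": 0,"ay": 0,"az": 0,"fingers": 0.35},
  ],
)

```text
t: 51.45
tcp_pos: [479.5, -140.3, 213.4]
tool_rot: [0.0, 1.0, 0.026, 0.001]
ft_force: [0.2, 0.7, -0.7]
finger_gap: 55.7
grip_force: 0.0
```

arm_command(
  plan=[
    {"x": 0,"y": 1,"z": 0,"ax": 0,"ay": 0,"az": 0,"fingers": 0.35},
    {"x": 0,"y": 1,"z": 0,"ax": 0,"ay": 0,"az": 0,"fingers": 0.35},
    {"x": 0,"y": 1,"z": 0,"ax": 0,"ay": 0,"az": 0,"fingers": 0.35},
    {"x": 0,"y": 1,"z": 0,"ax": 0,"ay": 0,"az": 0,"fingers": 0.35},
    {"x": 0,"y": 0,"z": 0,"ax": 0,"ay": 0,"az": 0,"fingers": 0.35},
    {"x": 0,"y": 0,"z": 0,"ax": 0,"ay": 0,"az": 0,"fingers": 0.35},
  ],
)

```text
t: 52.2
tcp_pos: [483.9, -240.0, 211.3]
tool_rot: [-0.0, 1.0, 0.025, -0.0]
ft_force: [-0.8, -0.8, -0.0]
finger_gap: 55.6
grip_force: 0.0
```

Run:
```python
from h import *
s=st();t=snap("top");tray(t);knobs(t,None,116,128,123);f=snap("scene");g=f["pixels"]
I=np.hstack([cv2.resize(g[130:330,180:500],(440,275)),cv2.resize(t["pixels"][215:335,230:430],(360,275))])[:,:,::-1];cv2.imwrite("pics/c18.png",I)
```

```text
t 52.2 tcp [ 483.9 -240.   211.3] yaw 0.0501 tilt [-0.0007  0.0009] gap 55.6 F [-0.8 -0.8 -0. ] g 0.0
[470.4  23.9] sides 215.3 171.9 ang -87.2
zmax [118.4 122.  125.3]
[ 834.9 -392.8] sides 29.1 36.9 ang -51.6
[435.1 -48.5] sides 18.0 22.3 ang -91.0
[511.5  95.4] sides 15.8 22.5 ang -91.0
[431.9  22.2] sides 15.7 22.3 ang -91.0
[428.6  91.8] sides 15.7 22.3 ang -91.0
```

View pics/c18.png

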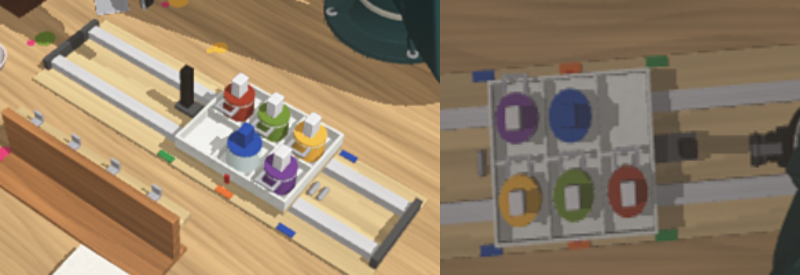

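Both views show all five containers upright, one per compartment, with the pointers on the orange marks (570,70) and the robot clear.

```bash
python3 -c "
from workcell import robot
print(robot.hand_in())"
```

```text
the job is handed in; nothing more can be done
None
```

I handed the job in at about 52 s: all four tubs and the water pot stand upright, one to a compartment, and the carrier rests at the orange station; `hand_in()` gave no verdict.

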